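Load the cold block at specimen reception

ROBOT

A 7-joint arm with a two-finger parallel gripper is mounted at the origin on the work surface. World frame = base frame: x ahead of the robot, y to its left, z up, the work surface at z = 0. Lengths are in mm, angles in degrees, forces in N, time in s.
With the tool pointing down it reaches from about 400 to 850 mm from the base axis. Payload 4.4 kg.
Tool frame: the origin (TCP) lies midway between the tips of the shut fingers; the grasp point (between the pads) lies 19 mm behind it (arm.grasp_offset is the distance from the TCP to the grasp point, in mm); z points along the fingers, y is the line along which they close (so a half turn about z gives the same grasp; the last joint's range is limited). The gripper opens to 94 mm and grips with 3 to 60 N. Pads are 16 mm wide; open, the fingers measure 119 mm over their backs; the gripper's body (75 mm by 177 mm) begins 78 mm behind the grasp point.
Start: joints at [-74.187, 36.005, 2.206, 86.941, -1.547, 57.084, -1.146], TCP at [217.845, 612.423, 205.478] pointing down, gripper open.
Joint ranges: [-175.42, 175.42], [-21.48, 121.26], [-71.46, 75.88], [10.55, 141.38], [-63.04, 243.04], [13.31, 113.54], [-168.57, 168.57]. Speed limits (degrees/s): [147.25, 147.25, 180, 180, 180, 180, 180].

INTERFACE

Orientations are given as [roll, pitch, yaw] about the fixed x, y, z axes, in that order (R = Rz(yaw) Ry(pitch) Rx(roll)).
In Python, from station import arm, vision, regions_of, tip_of gives the robot as it stands.
- The arm moves only by the tool carry_out, never from a script. Its argument "motion" is a list that holds one entry, the list of rows, each a list of 6 numbers: the shift along the world's x, y, z in m, then the turn, a rotation vector about the world's x, y, z in rad. A call has 1 to 8 rows; each row shifts and turns the commanded pose from where the row before left it; what a row does not reach is not made up. A row lasts 1/12 s, in which the tool goes at most 41.7 mm and 7.16 degrees, less where a joint would pass 70% of its speed; a pose out of reach is approached as far as the arm can. A call with a gripper value outside its range is refused whole. "jaw" is the finger opening in m, from 0 to 0.094, set as the call begins (left out, the last holds). The fingers move at their own pace and stop on an object; "grip_force" is the grip in N (left out, the last holds). Time passes only in rows, so rows that do not move let the fingers close. It gives the time, the measured TCP pose, the force, the opening and the grip force at its end, in the units of the state.
- arm.get_state(): the state, without advancing time (a new reading comes with each control period).
- vision.get_image(name): name is "side" or "top"; returns a dict with "color" (420x560x3 uint8, blue, green, red), "z_map" (420x560 float32, mm along the optical axis (not along the pixel's ray), 0 where there is no reading), "fx", "fy", "cx", "cy" (pixels), "R" (3x3) and "t" (3): a world point X has camera coordinates R X + t. Camera axes: x right, y down, z forward; pixel columns grow to the right and rows downward; lengths in mm; the calibration is good to about 2 mm. A picture is of the moment at which its call begins.
- arm.finish_job(): hands the job in; it is judged then, once.
Trained networks look in the newest picture that a camera, given by its name, has taken for a name from the list of things; names that differ only in an ending like _2 or _b are one class to them, and where a whole thing is asked for, a point or a joint stands for the part that bears it (a point fixed in the world has none). Each returns a list of dicts, best first, with "score" (0 to 1); they miss things now and then, are a little off and sometimes report something else, mostly with a low value. They report only what shows in the picture. A call takes as long as a camera call.
- regions_of(camera, query): "mask" (420x560 bool, what is visible of it).
- tip_of(camera, query): "position" ([x, y, z] in mm, in world coordinates, good to about 4 mm: a listed point, or the origin of a listed thing).
The state is a dict: "t": time; "qpos": joint angles; "dq": joint speeds; "joint_torque": joint torques, N m; "position": TCP position; "orientation": TCP orientation; "ft_force": force on the tool from outside, world axes, zero at the start; "ft_torque": the same for the moment, N m; "grip_width": opening from 0.0 (shut) to 1.0 (fully open); "grasp_force": force on a finger pad.
Only numpy, scipy, OpenCV 4.12 (cv2) and the standard library are available. Lean on these libraries where they do the work, as an engineer would, in place of code of your own. Each camera call takes 0.05 s, during which the arm holds its last target. There are 200 camera calls.

TASK

The samples waiting in the white grid rack must go on cold. Clear the empty cups off the lid of the cold block by nesting them into the like cup standing on the bench, lift the lid off and lay it flat on the bench; then lower every sample tube into a well of its own in the cold block, any well, sliding it gently down until fully home without letting it drop, and put the lid back on, fully seated. Leave the stack of cups upright on the bench and disturb nothing else.

Things in the scene. Friction and masses are not known exactly. Their poses are not given: they have to be found in the camera images.
- cooler: cold block, fixed: blue jacket 120 (x) by 160 (y) mm, 58 mm high, around an aluminium block 106 by 146 mm with its top at 66 mm. Origin at the centre of the underside, z up. Six round wells 14.8 mm across, 58 mm deep (floor at z = 8 mm), at x = -23 and 23, y = -46, 0 and 46 mm. A tube that is home has its bottom at z = 8 mm and its cap top 24 mm above the block
- lid: grey lift-off lid of the cold block, hollow, 120 (x) by 160 (y) mm, 43 mm high without handle, walls 4 mm; fits over the block's raised top with 3 mm play per side, either way round, its skirt resting on the jacket: seated, its origin is 58 mm above the cold block's. Origin at the centre of the skirt's lower edge, z up. About 0.3 kg
- lid_handle (a point): centre of the top face of the lid's black bar handle, 71 mm above the lid's origin; the bar is 84 mm long along the lid's x, 14 mm wide along its y, and its top is 28 mm above the lid's flat top
- cup0: white tapered stacking cup, 72 mm tall, 40 mm across the foot, 63 mm across the rim (outside), walls 2 mm; inner floor raised 26 mm, so a cup nested in another rests 26 mm higher. Origin at the centre of the underside, z up. 40 g. This one stands on the bench: the cup to stack into
- cup1: white tapered stacking cup, 72 mm tall, 40 mm across the foot, 63 mm across the rim (outside), walls 2 mm; inner floor raised 26 mm, so a cup nested in another rests 26 mm higher. Origin at the centre of the underside, z up. 40 g. It stands on the lid, to the +y side of the handle; one of cup1 and cup2 may be absent (None)
- cup2: white tapered stacking cup, 72 mm tall, 40 mm across the foot, 63 mm across the rim (outside), walls 2 mm; inner floor raised 26 mm, so a cup nested in another rests 26 mm higher. Origin at the centre of the underside, z up. 40 g. It stands on the lid, to the -y side of the handle; one of cup1 and cup2 may be absent (None)
- rack: white grid rack, loose, 57 (x) by 129 (y) by 55 mm high, 3 by 7 square cells at 18 mm pitch, 15 mm wide inside, floor 3 mm thick; 0.6 kg. Origin at the centre of its underside. Tubes stand in the outer rows (x = -18 or 18 mm), each next tube 36 mm further along y and in the other row
- tube1: capped sample tube, 82 mm long: 13 mm clear tube with round bottom, yellow cap 17 mm across and 20 mm tall. Origin at the tip of the round bottom, z along the tube to the cap (top at z = 82 mm). Starts upright in a rack cell, with up to 4 degrees of lean. 15 g. Two to four of the four tubes are present (None: absent)
- tube2: capped sample tube, 82 mm long: 13 mm clear tube with round bottom, yellow cap 17 mm across and 20 mm tall. Origin at the tip of the round bottom, z along the tube to the cap (top at z = 82 mm). Starts upright in a rack cell, with up to 4 degrees of lean. 15 g. Two to four of the four tubes are present (None: absent)
- tube3: capped sample tube, 82 mm long: 13 mm clear tube with round bottom, yellow cap 17 mm across and 20 mm tall. Origin at the tip of the round bottom, z along the tube to the cap (top at z = 82 mm). Starts upright in a rack cell, with up to 4 degrees of lean. 15 g. Two to four of the four tubes are present (None: absent)
- tube4: capped sample tube, 82 mm long: 13 mm clear tube with round bottom, yellow cap 17 mm across and 20 mm tall. Origin at the tip of the round bottom, z along the tube to the cap (top at z = 82 mm). Starts upright in a rack cell, with up to 4 degrees of lean. 15 g. Two to four of the four tubes are present (None: absent)
- scanner: black hand-held bar code scanner lying on the bench, about 130 by 170 by 37 mm, to be left alone. Origin under the scanning head, whose nose is 75 mm along x; the handle runs off along y
- mouse: black computer mouse, 105 by 60 by 32 mm, to be left alone. Origin at the centre of its underside
- labels: roll of paper labels standing on end, 80 mm across and 50 mm high, to be left alone. Origin at the centre of its underside

How it is judged (in metres and radians):
On the way, in this order (a step that is already met when the one before it is completed fails the run):
1. the lid is off the cold block and lies flat on the bench, let go (horizontal distance between lid and cooler above 0.11 m and height (world z) of lid below 0.008 m and angle between lid's own z axis and vertical below 0.06 rad and contact force between the fingers and lid below 0.1 N and linear speed of lid below 0.03 m/s), for 0.2 s.
2. every tube there is stands fully home in a well (z of tube1 in the frame of cooler between 0.004 and 0.0125 m and x of tube1 in the frame of cooler between -0.032 and 0.032 m and y of tube1 in the frame of cooler between -0.055 and 0.055 m and angle between each of tube1, tube2, tube3, tube4's own z axis and vertical below 0.1 rad and linear speed of each of tube1, tube2, tube3, tube4 below 0.03 m/s and z of tube2 in the frame of cooler between 0.004 and 0.0125 m and x of tube2 in the frame of cooler between -0.032 and 0.032 m and y of tube2 in the frame of cooler between -0.055 and 0.055 m and z of tube3 in the frame of cooler between 0.004 and 0.0125 m and x of tube3 in the frame of cooler between -0.032 and 0.032 m and y of tube3 in the frame of cooler between -0.055 and 0.055 m and z of tube4 in the frame of cooler between 0.004 and 0.0125 m and x of tube4 in the frame of cooler between -0.032 and 0.032 m and y of tube4 in the frame of cooler between -0.055 and 0.055 m), for 0.2 s.
At the end, for the whole second after the job is handed in: every tube present is in a well, bottom within 4.5 mm of its floor; the lid is on, within 3.5 mm of its seat and 7 mm of centre; the cups present are nested upright in cup0 on the bench, within 8 mm of its axis (lowest under 34 mm above cup0, next under 60 mm); all at rest (all of step 2 and z of lid in the frame of cooler between 0.054 and 0.0615 m and horizontal distance between lid and cooler below 0.007 m and angle between the x axis of lid and the x axis of cooler, either way round below 0.08 rad and angle between lid's own z axis and vertical below 0.04 rad and linear speed of each of lid, cup1, cup2 below 0.03 m/s and horizontal distance between each of cup1, cup2 and cup0 below 0.008 m and angle between each of cup1, cup2, cup0's own z axis and vertical below 0.1 rad and z of cup1 in the frame of cup0 between 0.015 and 0.06 m and z of cup2 in the frame of cup0 between 0.015 and 0.06 m and z of any of cup1, cup2 in the frame of cup0 below 0.034 m and height (world z) of cup0 below 0.008 m); the robot touches nothing.
It fails at once if a tube is dropped down a well (faster than 0.5 m/s with its bottom below the mouth) ((z of tube1 in the frame of cooler between 0 and 0.062 m and x of tube1 in the frame of cooler between -0.04 and 0.04 m and y of tube1 in the frame of cooler between -0.06 and 0.06 m and linear speed of tube1 above 0.5 m/s) or (z of tube2 in the frame of cooler between 0 and 0.062 m and x of tube2 in the frame of cooler between -0.04 and 0.04 m and y of tube2 in the frame of cooler between -0.06 and 0.06 m and linear speed of tube2 above 0.5 m/s) or (z of tube3 in the frame of cooler between 0 and 0.062 m and x of tube3 in the frame of cooler between -0.04 and 0.04 m and y of tube3 in the frame of cooler between -0.06 and 0.06 m and linear speed of tube3 above 0.5 m/s) or (z of tube4 in the frame of cooler between 0 and 0.062 m and x of tube4 in the frame of cooler between -0.04 and 0.04 m and y of tube4 in the frame of cooler between -0.06 and 0.06 m and linear speed of tube4 above 0.5 m/s)).
It fails at once if a sample tube is tipped over (angle between any of tube1, tube2, tube3, tube4's own z axis and vertical above 1 rad).
It fails at once if the scanner, the mouse or the roll of labels is shifted by more than 20 mm (distance of any of scanner, mouse, labels from where it was at the start of the episode above 0.02 m).
Of cup1, cup2 only 1 to 2 are there at a start; the rules pass over those that are not, and their reading is None.
Of tube1, tube2, tube3, tube4 only 2 to 4 are there at a start; the rules pass over those that are not, and their reading is None.
At some moment in a run one of cup0, rack, lid may be knocked a few centimetres aside while the robot is not near it.
It also fails if it takes over 210 s, if anything falls off the work surface, if the arm or the gripper's body presses on something with over 40 N, if the wrist force passes 120 N, or if a joint passes its speed limit or range.

## Working session

There is one attempt and no reset: what is moved stays moved. The work goes in short steps, Python scripts to look and compute and a tool call to move; the robot and the scene stay as the last step left them, time stands still between calls to the robot, and variables do not carry over. Pictures are saved under pics/ and viewed, at most 14 in all, crops included, and the job is handed in when it is done.

Besides the shell and the picture viewer there is one more tool, called after "Request:" by a JSON object that holds its "op" and its "data". carry_out: Moves the arm, as the interface text tells. Its arguments: {"type":"object","properties":{"motion":{"type":"array","items":{"type":"array","items":{"type":"array","items":{"type":"number"}}}},"jaw":{"type":"number"},"grip_force":{"type":"number"}},"required":["motion"]}

```bash
ls; mkdir -p pics; cat > h.py <<'E'
from station import arm, vision, regions_of, tip_of
import numpy as np, cv2
def shot(n,save=None):
    im=vision.get_image(n)
    if save: cv2.imwrite('pics/'+save,im['color'])
    return im
def cloud(im):
    z=im['z_map'].astype(float);v,u=np.mgrid[:z.shape[0],:z.shape[1]]
    P=np.stack([(u-im['cx'])/im['fx']*z,(v-im['cy'])/im['fy']*z,z],-1)
    W=(P-im['t'])@im['R']
    W[z<=0]=np.nan
    return W
E
python3 - <<'E'
from h import *
s=arm.get_state();print({k:np.round(v,3) for k,v in s.items()})
for c in('top','side'):
    im=shot(c,c+'0.png');print(c,np.round(-im['R'].T@im['t']))
    for q in['cooler','lid','lid_handle','cup0','rack','tube1','scanner','mouse','labels']:
        print(q,[(round(d['score'],2),np.round(d['position']).tolist()) for d in tip_of(c,q)])
E
```

```text
pics
{'t': np.float64(0.0), 'qpos': array([-74.185,  36.057,   2.201,  86.995,  -1.545,  57.085,  -1.146]), 'dq': array([-0.037, -0.084, -0.113,  0.025,  0.029, -0.071, -0.01 ]), 'joint_torque': array([-0.0000e+00, -5.4973e+01,  1.1430e+00, -1.8664e+01, -5.2000e-02,
        2.3000e-02,  0.0000e+00]), 'position': array([217.63 , 611.777, 204.578]), 'orientation': array([-1.79893e+02,  2.00000e-03,  1.60418e+02]), 'ft_force': array([-0.131, -0.454, -0.89 ]), 'ft_torque': array([ 0.034, -0.029, -0.02 ]), 'grasp_force': np.float64(0.0), 'grip_width': np.float64(1.003)}
top [ 400.  -26. 1470.]
cooler [(0.45, [498.0, 335.0, 3.0])]
lid [(0.84, [467.0, 1.0, 56.0])]
lid_handle [(0.77, [465.0, 0.0, 128.0])]
cup0 [(0.9, [470.0, -52.0, 98.0]), (0.64, [462.0, -277.0, 4.0]), (0.58, [472.0, 48.0, 96.0])]
rack [(0.59, [469.0, 282.0, -2.0])]
tube1 [(0.57, [436.0, 236.0, 4.0]), (0.5, [452.0, 303.0, -1.0]), (0.49, [482.0, 267.0, 4.0]), (0.48, [499.0, 331.0, 4.0]), (0.4, [469.0, 49.0, 97.0])]
scanner []
mouse [(0.75, [599.0, -467.0, 2.0])]
labels [(0.77, [741.0, -299.0, 2.0])]
side [511. 786. 894.]
cooler [(0.74, [474.0, -53.0, 101.0]), (0.63, [465.0, -6.0, -2.0])]
lid [(0.64, [463.0, -0.0, 59.0])]
lid_handle [(0.59, [466.0, -3.0, 128.0]), (0.43, [463.0, 1.0, 57.0])]
cup0 [(0.8, [473.0, -51.0, 98.0]), (0.79, [472.0, 52.0, 97.0]), (0.77, [462.0, -274.0, 0.0]), (0.51, [457.0, 309.0, 2.0])]
rack [(0.85, [468.0, 281.0, 0.0]), (0.66, [466.0, 55.0, 98.0])]
tube1 [(0.59, [454.0, 306.0, 3.0]), (0.45, [462.0, -271.0, 0.0]), (0.44, [497.0, 336.0, 5.0]), (0.41, [482.0, 270.0, 1.0]), (0.38, [437.0, 238.0, 6.0])]
scanner [(0.97, [631.0, 464.0, -1.0])]
mouse [(0.59, [599.0, -465.0, 2.0])]
labels [(0.73, [743.0, -299.0, 0.0])]
```

View pics/top0.png

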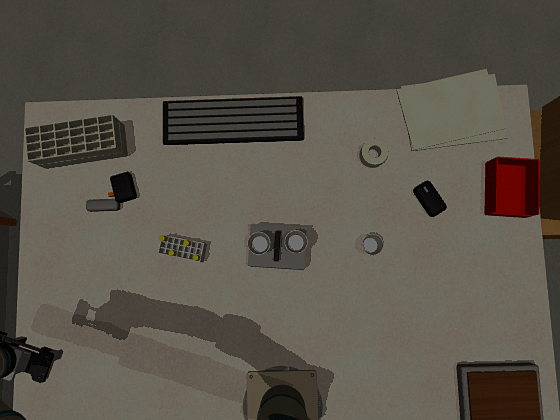

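View pics/side0.png

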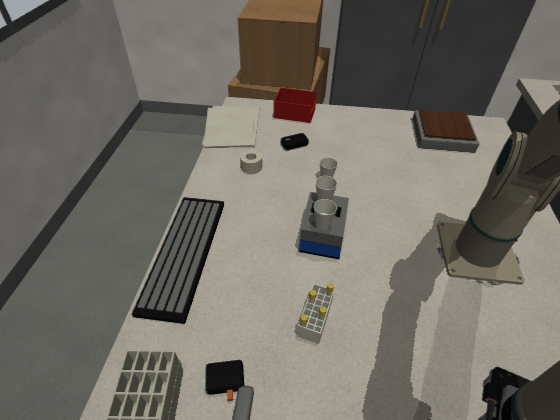

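Top view: cold block with lid at (278,245), cups on it at (259,242) and (296,241), cup0 at (371,243), rack at (184,248) with four yellow caps, scanner near (115,190). Bench at x≈620, y≈-20 is free for the lid.

```bash
cat >> h.py <<'E'
def box(W,x,y,z):
    with np.errstate(invalid='ignore'):
        return W[(abs(W[...,0]-x[0])<x[1])&(abs(W[...,1]-y[0])<y[1])&(W[...,2]>z[0])&(W[...,2]<z[1])]
def ring(P,r=None):
    from scipy.optimize import least_squares
    f=lambda p:np.hypot(P[:,0]-p[0],P[:,1]-p[1])-(p[2] if r is None else r)
    s=least_squares(f,[*P[:,:2].mean(0),30],loss='soft_l1')
    return np.round([s.x[0],s.x[1],s.x[2],len(P)],1)
def rect(P):
    (c,s,a)=cv2.minAreaRect(P[:,:2].astype(np.float32));return np.round([*c,*s,a,len(P)],1)
E
python3 - <<'E'
from h import *
for c in('top','side'):
    W=cloud(shot(c));print(c)
    B=box(W,(650,40),(100,40),(-30,30));print('bench z',np.median(B[:,2]),B[:,2].std())
    L=box(W,(465,100),(0,110),(92,108));print('lid',rect(L),np.median(L[:,2]))
    H=box(W,(465,60),(0,15),(118,140));print('handle',rect(H),np.median(H[:,2]))
    for n,x,y,z in(('c1',470,50,173),('c2',470,-52,173),('c0',462,-275,72)):
        P=box(W,(x,45),(y,45),(z-5,z+5));print(n,ring(P),P[:,:2].min(0),P[:,:2].max(0),np.median(P[:,2]))
    R=box(W,(468,80),(282,90),(48,60));print('rack',rect(R))
    for x,y in((436,237),(482,268),(453,305),(498,334)):
        P=box(W,(x,15),(y,15),(76,95));print('cap',P.mean(0).round(1),np.round((P.min(0)+P.max(0))/2,1),len(P))
E
```

```text
top
bench z 0.47575081925555157 3.2008695384916637
lid [ 463.5   -2.4  160.1  120.    84.6 1399. ] 101.16378807279894
handle [463.3  -2.4  13.9  81.   84.7 151. ] 129.33103699488152
c1 [469.8  45.6  29.7  70. ] [439.67889926  16.81331901] [499.46335227  76.62322586] 172.7974885517903
c2 [471.1 -54.7  29.7  71. ] [441.94780995 -85.18883815] [501.78273712 -25.67864085] 172.54774597157763
c0 [ 462.3 -277.1   29.6   56. ] [ 433.19524845 -308.29507472] [ 491.53046476 -247.22242468] 71.90983779254839
rack [468.2 282.7 130.6  56.3  77.2 203. ]
cap [438.2 232.8  84.3] [437.8 233.1  84.5] 30
cap [481.6 260.5  84.5] [481.8 261.1  85.1] 27
cap [454.5 303.6  82.8] [454.3 303.8  82.5] 30
cap [497.6 330.   84. ] [498.2 331.   84. ] 32
side
bench z 0.9184622127899487 1.7809493083484673
lid [4.647e+02 4.000e-01 1.647e+02 1.199e+02 8.470e+01 1.044e+03] 101.75837740978305
handle [465.    2.2  13.5  83.4  85.2  36. ] 128.07919412803702
c1 [471.2  48.9  30.1 101. ] [440.55830257  15.66232511] [502.45070417  81.07587404] 172.36994358021332
c2 [472.5 -51.5  29.9  88. ] [443.10331685 -83.3514185 ] [503.21301763 -19.49465801] 172.13886608169145
c0 [ 463.7 -274.4   30.4   64. ] [ 432.78343996 -308.24998513] [ 494.98887632 -241.23888043] 71.27610470315733
rack [469.5 284.8 131.   57.1  77.2 335. ]
cap [439.9 238.7  84.3] [440.2 238.3  82.2] 42
cap [483.6 265.1  84. ] [483.5 263.5  82.5] 43
cap [456.2 308.4  84.4] [456.7 306.7  82.1] 45
cap [499.  335.4  84.1] [499.  333.8  82.4] 49
```

Request:
{"op": "carry_out", "data": {"motion": [[[0.0127, -0.0333, 0, 0, 0, -0.066], [0.0127, -0.0333, 0, 0, 0, -0.066], [0.0127, -0.0333, 0, 0, 0, -0.066], [0.0127, -0.0333, 0, 0, 0, -0.066], [0.0127, -0.0333, 0, 0, 0, -0.066], [0.0127, -0.0333, 0, 0, 0, -0.066], [0.0127, -0.0333, 0, 0, 0, -0.066], [0.0127, -0.0333, 0, 0, 0, -0.066]]], "jaw": 0.094, "grip_force": 15}}

```text
t: 1.77
position: [319.9, 344.5, 205.8]
orientation: [180.0, -0.0, 130.0]
ft_force: [0.5, -0.6, 0.4]
grip_width: 1.0
grasp_force: 0.0
```

Request:
{"op": "carry_out", "data": {"motion": [[[0.0127, -0.0333, 0, 0, 0, -0.066], [0.0127, -0.0333, 0, 0, 0, -0.066], [0.0127, -0.0333, 0, 0, 0, -0.066], [0.0127, -0.0333, 0, 0, 0, -0.066], [0.0127, -0.0333, 0, 0, 0, -0.066], [0.0127, -0.0333, 0, 0, 0, -0.066], [0.0127, -0.0333, 0, 0, 0, -0.066], [0.0127, -0.0333, 0, 0, 0, -0.066]]]}}

```text
t: 2.43
position: [421.6, 78.1, 205.8]
orientation: [179.9, -0.0, 99.7]
ft_force: [0.1, 0.7, -0.5]
grip_width: 0.998
grasp_force: 0.0
```

Request:
{"op": "carry_out", "data": {"motion": [[[0.0127, -0.0333, 0, 0, 0, -0.066], [0.0127, -0.0333, 0, 0, 0, -0.066], [0.0127, -0.0333, 0, 0, 0, -0.066], [0.0127, -0.0333, 0, 0, 0, -0.066], [0, 0, 0, 0, 0, 0], [0, 0, 0, 0, 0, 0]]]}}

```text
t: 2.93
position: [472.2, -55.6, 205.6]
orientation: [180.0, 0.0, 84.6]
ft_force: [-1.3, 0.0, -0.3]
grip_width: 1.001
grasp_force: 0.0
```

```bash
python3 - <<'E'
from h import *
W=cloud(shot('side','side1.png'))
for _ in range(4):
    s=arm.get_state();print(s['position'].round(1),s['orientation'].round(1));shot('side')
P=box(W,(472,110),(-54,110),(200,300))
for z in range(200,300,10):
    Q=P[(P[:,2]>=z)&(P[:,2]<z+10)]
    if len(Q):print(z,len(Q),Q.min(0).round(),Q.max(0).round())
E
```

```text
[471.6 -53.6 205.4] [-180.    -0.    84.7]
[471.4 -52.5 205.3] [-179.9   -0.    84.9]
[471.3 -52.  205.3] [-1.80e+02 -1.00e-01  8.49e+01]
[471.4 -51.8 205.4] [-1.8e+02 -1.0e-01  8.5e+01]
200 5 [425. -56. 206.] [526. -44. 210.]
210 23 [417. -56. 210.] [533. -41. 220.]
220 31 [416. -67. 220.] [533. -39. 230.]
230 22 [417. -64. 231.] [531. -40. 240.]
240 28 [416. -58. 240.] [532. -39. 250.]
250 26 [416. -70. 250.] [533. -40. 259.]
260 36 [416. -66. 261.] [533. -38. 270.]
270 32 [416. -67. 270.] [533. -39. 280.]
280 27 [417. -67. 281.] [532. -40. 290.]
290 8 [420. -61. 290.] [532. -41. 296.]
```

View pics/side1.png

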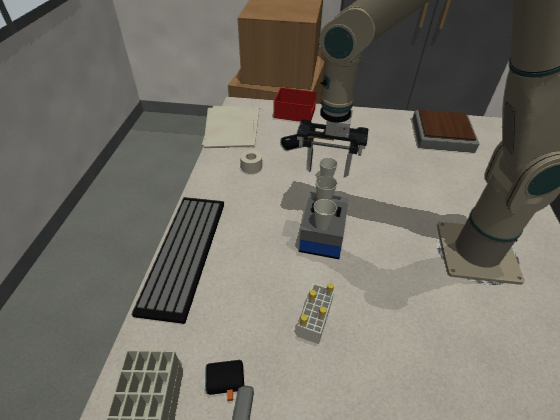

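The gripper hangs straight over cup2 (around pixel (325,150)); fingers straddle it along x.

Request:
{"op": "carry_out", "data": {"motion": [[[0, 0, -0.012, 0, 0, 0], [0, 0, -0.012, 0, 0, 0], [0, 0, -0.012, 0, 0, 0], [0, 0, -0.012, 0, 0, 0], [0, 0, -0.006, 0, 0, 0], [0, 0, 0, 0, 0, 0]]]}}

```text
t: 3.68
position: [470.8, -52.5, 150.5]
orientation: [-179.9, -0.0, 84.9]
ft_force: [-0.2, 0.0, -0.1]
grip_width: 1.002
grasp_force: 0.0
```

Request:
{"op": "carry_out", "data": {"motion": [[[0, 0, 0, 0, 0, 0], [0, 0, 0, 0, 0, 0], [0, 0, 0, 0, 0, 0], [0, 0, 0, 0, 0, 0], [0, 0, 0, 0, 0, 0], [0, 0, 0, 0, 0, 0], [0, 0, 0, 0, 0, 0], [0, 0, 0, 0, 0, 0]]], "jaw": 0.05, "grip_force": 8}}

```text
t: 4.35
position: [472.0, -53.6, 151.8]
orientation: [180.0, -0.0, 84.8]
ft_force: [-1.1, 0.7, 3.1]
grip_width: 0.66
grasp_force: 8.6
```

Request:
{"op": "carry_out", "data": {"motion": [[[0, 0, 0, 0, 0, 0], [0, 0, 0, 0, 0, 0], [0, 0, 0.004, 0, 0, 0], [0, 0, 0.008, 0, 0, 0], [0, 0, 0.012, 0, 0, 0], [0, 0, 0.012, 0, 0, 0], [0, 0, 0.012, 0, 0, 0], [0, 0, 0, 0, 0, 0]]]}}

```text
t: 5.02
position: [473.3, -53.9, 201.6]
orientation: [179.8, -0.0, 84.8]
ft_force: [-0.1, 0.7, -0.3]
grip_width: 0.656
grasp_force: 8.6
```

```bash
python3 - <<'E'
from h import *
W=cloud(shot('side','side2.png'));s=arm.get_state();print(s['position'].round(1),s['grip_width'],s['grasp_force'])
P=box(W,(471,45),(-52,45),(150,240))
print(np.percentile(P[:,2],[1,50,99]))
for z in (215,217,219,221):
    Q=box(W,(471,45),(-52,45),(z-3,z+3));print(z,ring(Q,31),Q.min(0),Q.max(0))
for a in (150,170,180,190,200):
    Q=P[(P[:,2]>=a)&(P[:,2]<a+10)]
    if len(Q):print(a,len(Q),Q.min(0).round(),Q.max(0).round())
c=box(W,(462,50),(-275,50),(67,77));print(ring(c))
E
```

```text
[472.7 -53.6 200.5] 0.6568111083220591 8.551497759763151
[154.56680246 206.60528456 236.84920064]
215 [474.5 -51.5  30.   89. ] [433.76789917 -83.52672403 212.01682584] [515.1854794  -22.57011658 217.88946817]
217 [474.6 -52.   30.   84. ] [434.12242292 -83.52672403 214.07785961] [515.1854794  -21.73891757 219.98600592]
219 [474.2 -51.9  30.   80. ] [437.188796   -83.51866002 216.01495556] [515.1854794  -21.73891757 221.95304995]
221 [474.5 -51.9  30.   89. ] [435.11708158 -83.70019789 218.06919107] [515.44240982 -20.1367019  223.90531742]
150 22 [455. -45. 151.] [493. -31. 160.]
170 36 [451. -49. 170.] [498. -29. 180.]
180 59 [450. -79. 180.] [499. -26. 189.]
190 91 [449. -81. 190.] [499. -24. 200.]
200 107 [438. -83. 200.] [512. -22. 210.]
[ 463.8 -274.5   29.9   35. ]
```

View pics/side2.png

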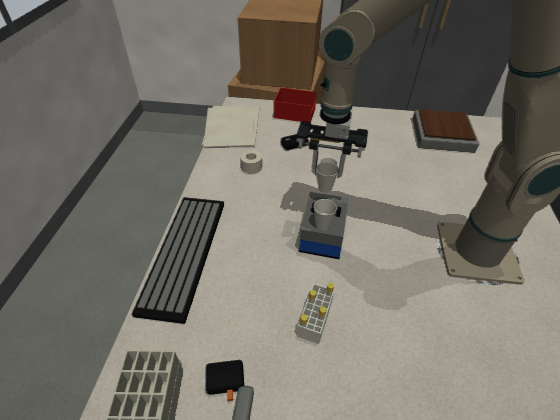

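Cup2 is held upright by the rim at (326,170); cup0 hidden behind.

Request:
{"op": "carry_out", "data": {"motion": [[[-0.0013, -0.0279, 0, 0, 0, 0], [-0.0013, -0.0279, 0, 0, 0, 0], [-0.0013, -0.0279, 0, 0, 0, 0], [-0.0013, -0.0279, 0, 0, 0, 0], [-0.0013, -0.0279, 0, 0, 0, 0], [-0.0013, -0.0279, 0, 0, 0, 0], [-0.0013, -0.0279, 0, 0, 0, 0], [-0.0013, -0.0279, 0, 0, 0, 0]]]}}

```text
t: 5.73
position: [460.7, -277.8, 198.7]
orientation: [-179.9, -0.0, 84.8]
ft_force: [0.4, 0.0, -0.6]
grip_width: 0.659
grasp_force: 8.3
```

Request:
{"op": "carry_out", "data": {"motion": [[[0, 0, -0.012, 0, 0, 0], [0, 0, -0.012, 0, 0, 0], [0, 0, -0.012, 0, 0, 0], [0, 0, -0.012, 0, 0, 0], [0, 0, -0.012, 0, 0, 0], [0, 0, 0, 0, 0, 0], [0, 0, 0, 0, 0, 0]]]}}

```text
t: 6.32
position: [460.7, -276.4, 138.6]
orientation: [-179.9, -0.0, 84.8]
ft_force: [-0.5, 0.5, 0.6]
grip_width: 0.658
grasp_force: 8.3
```

```bash
python3 - <<'E'
from h import *
W=cloud(shot('side','side3.png'));s=arm.get_state();print(s['position'].round(1),s['orientation'].round(1))
P=box(W,(462,60),(-275,50),(10,170))
for a in range(30,170,6):
    Q=P[(P[:,2]>=a)&(P[:,2]<a+6)]
    if len(Q):print(a,len(Q),((Q.min(0)+Q.max(0))/2).round(1)[:2],Q.min(0).round(),Q.max(0).round())
E
```

```text
[ 461.2 -276.8  139.3] [-180.    -0.    84.8]
30 24 [ 466.4 -275.7] [ 445. -301.   30.] [ 488. -250.   36.]
36 28 [ 463.5 -274.3] [ 439. -303.   37.] [ 488. -246.   42.]
42 38 [ 464.2 -274.7] [ 440. -302.   42.] [ 489. -247.   48.]
48 31 [ 463.1 -274.1] [ 437. -302.   48.] [ 489. -246.   54.]
54 36 [ 462.7 -273.8] [ 438. -302.   54.] [ 487. -245.   60.]
60 31 [ 463.4 -272.4] [ 435. -301.   60.] [ 491. -244.   66.]
66 29 [ 463.5 -270.5] [ 435. -299.   67.] [ 492. -242.   72.]
72 18 [ 463.9 -270.7] [ 433. -298.   72.] [ 495. -243.   77.]
84 2 [ 468.4 -258.1] [ 465. -261.   89.] [ 472. -256.   90.]
90 11 [ 462.1 -259.3] [ 445. -266.   90.] [ 479. -253.   95.]
96 17 [ 461.3 -259.3] [ 442. -267.   96.] [ 480. -252.  102.]
102 12 [ 461.6 -254.3] [ 446. -259.  102.] [ 477. -250.  108.]
108 17 [ 462.7 -261.9] [ 441. -275.  108.] [ 485. -249.  114.]
114 20 [ 461.4 -256.1] [ 441. -264.  114.] [ 481. -248.  120.]
120 23 [ 462.3 -275.1] [ 439. -302.  120.] [ 486. -248.  126.]
126 28 [ 459.3 -275.8] [ 436. -304.  127.] [ 482. -248.  132.]
132 37 [ 462.  -273.3] [ 437. -301.  132.] [ 487. -246.  138.]
138 53 [ 463.  -274.8] [ 425. -305.  138.] [ 501. -245.  144.]
144 57 [ 466.9 -274.9] [ 429. -307.  144.] [ 505. -243.  150.]
150 70 [ 464.1 -275.1] [ 422. -307.  150.] [ 506. -243.  156.]
156 64 [ 463.2 -275.4] [ 423. -307.  156.] [ 503. -243.  162.]
162 17 [ 462.  -267.1] [ 421. -295.  162.] [ 503. -239.  167.]
168 4 [ 464.2 -268.6] [ 425. -271.  168.] [ 504. -266.  170.]
```

```bash
python3 -c "
import cv2
a=cv2.imread('pics/side3.png')[110:230,260:400];cv2.imwrite('pics/side3c.png',cv2.resize(a,None,fx=5,fy=5,interpolation=2))"
```

```text
(no output)
```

View pics/side3c.png

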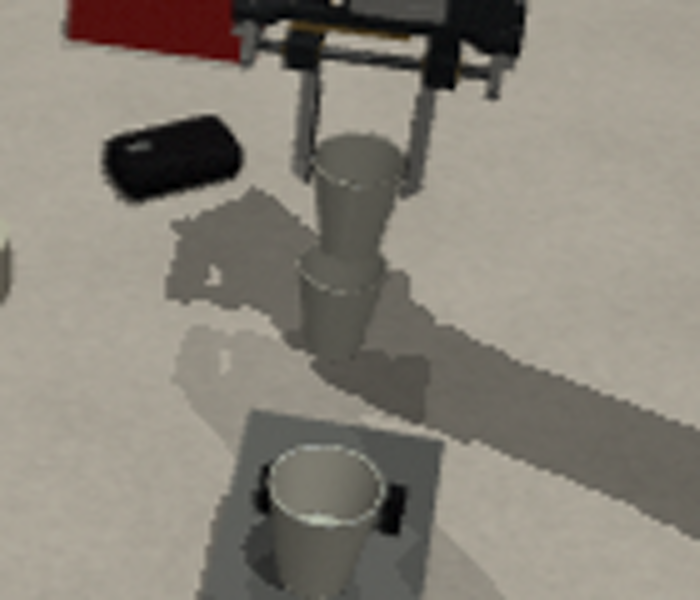

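Held cup is lined up just above cup0 (crop (355,160) over (340,270)).

Request:
{"op": "carry_out", "data": {"motion": [[[0.0015, 0.0005, -0.008, 0, 0, 0], [0, 0, -0.01, 0, 0, 0], [0, 0, -0.01, 0, 0, 0], [0, 0, -0.01, 0, 0, 0], [0, 0, -0.01, 0, 0, 0], [0, 0, -0.006, 0, 0, 0], [0, 0, -0.003, 0, 0, 0], [0, 0, 0, 0, 0, 0]]]}}

```text
t: 7.03
position: [462.4, -276.1, 81.6]
orientation: [-179.9, -0.0, 84.8]
ft_force: [0.2, 0.8, -1.1]
grip_width: 0.66
grasp_force: 8.3
```

Request:
{"op": "carry_out", "data": {"motion": [[[0, 0, -0.001, 0, 0, 0], [0, 0, -0.001, 0, 0, 0], [0, 0, -0.001, 0, 0, 0], [0, 0, 0, 0, 0, 0]]]}}

```text
t: 7.37
position: [463.1, -276.3, 79.7]
orientation: [180.0, 0.0, 84.8]
ft_force: [-0.7, -0.2, -0.7]
grip_width: 0.659
grasp_force: 8.3
```

Request:
{"op": "carry_out", "data": {"motion": [[[0, 0, -0.001, 0, 0, 0], [0, 0, -0.001, 0, 0, 0], [0, 0, 0, 0, 0, 0], [0, 0, 0, 0, 0, 0]]]}}

```text
t: 7.7
position: [462.9, -276.3, 77.5]
orientation: [180.0, -0.0, 84.8]
ft_force: [-0.8, -0.3, -0.9]
grip_width: 0.657
grasp_force: 8.3
```

Request:
{"op": "carry_out", "data": {"motion": [[[0, 0, -0.0005, 0, 0, 0], [0, 0, 0, 0, 0, 0]]]}}

```text
t: 7.87
position: [463.0, -276.3, 77.0]
orientation: [180.0, -0.0, 84.8]
ft_force: [0.4, -0.5, 0.8]
grip_width: 0.659
grasp_force: 8.3
```

Request:
{"op": "carry_out", "data": {"motion": [[[0, 0, 0, 0, 0, 0], [0, 0, 0, 0, 0, 0], [0, 0, 0, 0, 0, 0], [0, 0, 0, 0, 0, 0], [0, 0, 0, 0, 0, 0], [0, 0, 0.02, 0, 0, 0], [0, 0, 0.025, 0, 0, 0], [0, 0, 0.03, 0, 0, 0]]], "jaw": 0.094}}

```text
t: 8.53
position: [461.8, -275.7, 151.7]
orientation: [-179.8, -0.1, 84.8]
ft_force: [0.2, 0.6, -0.5]
grip_width: 1.004
grasp_force: 0.0
```

Request:
{"op": "carry_out", "data": {"motion": [[[0, 0, 0.03, 0, 0, 0], [0, 0, 0.025, 0, 0, 0], [0.0011, 0.035, 0, 0, 0, 0], [0.0011, 0.037, 0, 0, 0, 0], [0.0011, 0.037, 0, 0, 0, 0], [0.0011, 0.037, 0, 0, 0, 0], [0.0011, 0.037, 0, 0, 0, 0], [0.001, 0.035, 0, 0, 0, 0]]]}}

```text
t: 9.2
position: [469.1, -56.2, 207.1]
orientation: [180.0, -0.0, 84.8]
ft_force: [1.1, -0.1, 0.2]
grip_width: 0.998
grasp_force: 0.0
```

Request:
{"op": "carry_out", "data": {"motion": [[[0, 0.035, 0, 0, 0, 0], [0, 0.035, 0, 0, 0, 0], [0, 0.0355, 0, 0, 0, 0], [0, 0, 0, 0, 0, 0], [0, 0, 0, 0, 0, 0]]]}}

```text
t: 9.62
position: [469.2, 49.5, 206.8]
orientation: [-180.0, -0.0, 85.1]
ft_force: [-0.2, -0.7, -0.7]
grip_width: 0.998
grasp_force: 0.0
```

```bash
python3 - <<'E'
from h import *
for c in('side','top'):
    W=cloud(shot(c));s=arm.get_state();print(s['position'].round(1),s['orientation'].round(1))
    for n,x,y,z in(('c1',470,48,173),('c2',462,-276,98),('c0',462,-276,72)):
        P=box(W,(x,42),(y,45),(z-5,z+5));print(n,ring(P,31),P.min(0).round(),P.max(0).round())
E
```

```text
[469.3  47.5 207. ] [180.    0.   84.9]
c1 [471.2  48.6  30.  100. ] [441.  17. 168.] [502.  79. 177.]
c2 [ 511.8 -309.    30.     3. ] [ 488. -290.   95.] [ 491. -286.  100.]
c0 [ 464.1 -277.8   30.    41. ] [ 436. -268.   67.] [ 491. -241.   76.]
[469.4  46.4 207.1] [180.    0.   84.7]h.py:19: RuntimeWarning: Mean of empty slice.
  s=least_squares(f,[*P[:,:2].mean(0),30],loss='soft_l1')
  ret = um.true_divide(
Traceback (most recent call last):
  File "h.py", line 19, in ring
    s=least_squares(f,[*P[:,:2].mean(0),30],loss='soft_l1')
ValueError: Initial guess is outside of provided bounds
```

Request:
{"op": "carry_out", "data": {"motion": [[[0, 0, -0.012, 0, 0, 0], [0, 0, -0.012, 0, 0, 0], [0, 0, -0.012, 0, 0, 0], [0, 0, -0.012, 0, 0, 0], [0, 0, -0.0075, 0, 0, 0], [0, 0, 0, 0, 0, 0]]]}}

```text
t: 10.22
position: [468.5, 45.5, 150.4]
orientation: [-179.9, 0.1, 84.6]
ft_force: [0.3, 0.2, -0.2]
grip_width: 1.002
grasp_force: 0.0
```

Request:
{"op": "carry_out", "data": {"motion": [[[0, 0, 0, 0, 0, 0], [0, 0, 0, 0, 0, 0], [0, 0, 0, 0, 0, 0], [0, 0, 0, 0, 0, 0], [0, 0, 0, 0, 0, 0], [0, 0, 0, 0, 0, 0], [0, 0, 0, 0, 0, 0], [0, 0, 0, 0, 0, 0]]], "jaw": 0.05}}

```text
t: 10.88
position: [469.8, 47.3, 151.8]
orientation: [179.9, -0.0, 84.8]
ft_force: [0.4, 0.1, 3.2]
grip_width: 0.658
grasp_force: 8.0
```

Request:
{"op": "carry_out", "data": {"motion": [[[0, 0, 0, 0, 0, 0], [0, 0, 0, 0, 0, 0], [0, 0, 0.004, 0, 0, 0], [0, 0, 0.008, 0, 0, 0], [0, 0, 0.012, 0, 0, 0], [0, 0, 0.012, 0, 0, 0], [0, 0, 0.012, 0, 0, 0], [0, 0, 0.012, 0, 0, 0]]]}}

```text
t: 11.55
position: [469.0, 47.1, 212.4]
orientation: [-180.0, 0.0, 84.8]
ft_force: [-0.1, 0.3, -0.8]
grip_width: 0.659
grasp_force: 8.0
```

```bash
python3 - <<'E'
from h import *
for c in('side','top'):
    W=cloud(shot(c));s=arm.get_state();print(s['position'].round(1),s['orientation'].round(1))
    for n,x,y,z in(('c2',462,-276,98),('c0',462,-276,72)):
        P=box(W,(x,42),(y,45),(z-5,z+5))
        if len(P)>2: print(n,ring(P,31),P.min(0).round(),P.max(0).round())
    P=box(W,(470,60),(48,50),(140,240))
    for a in range(140,240,10):
        Q=P[(P[:,2]>=a)&(P[:,2]<a+10)]
        if len(Q):print(a,len(Q),Q.min(0).round(),Q.max(0).round())
E
```

```text
[470.6  47.2 214.3] [ 1.798e+02 -1.000e-01  8.480e+01]
c2 [ 463.9 -274.7   30.     9. ] [ 451. -248.   93.] [ 479. -242.   99.]
c0 [ 463.5 -280.    30.    11. ] [ 435. -280.   69.] [ 495. -253.   77.]
160 22 [453.  56. 161.] [488.  70. 169.]
170 36 [451.  50. 170.] [492.  74. 180.]
180 42 [450.  24. 180.] [493.  72. 190.]
190 77 [446.  22. 190.] [493.  74. 200.]
200 96 [445.  20. 200.] [497.  75. 210.]
210 122 [435.  17. 210.] [508.  77. 220.]
220 152 [429.  17. 220.] [512.  79. 230.]
230 119 [430.  14. 230.] [513.  80. 239.]
[470.5  47.3 213.2] [ 1.798e+02 -1.000e-01  8.480e+01]
c2 [ 461.8 -276.    30.    59. ] [ 433. -307.   93.] [ 492. -246.  103.]
c0 [ 461.1 -271.8   30.    51. ] [ 434. -302.   67.] [ 492. -247.   77.]
```

Request:
{"op": "carry_out", "data": {"motion": [[[-0.0009, -0.0355, 0, 0, 0, 0], [-0.0009, -0.036, 0, 0, 0, 0], [-0.0009, -0.036, 0, 0, 0, 0], [-0.0009, -0.036, 0, 0, 0, 0], [-0.0009, -0.036, 0, 0, 0, 0], [-0.0009, -0.036, 0, 0, 0, 0], [-0.0009, -0.036, 0, 0, 0, 0], [-0.0009, -0.036, 0, 0, 0, 0]]]}}

```text
t: 12.32
position: [461.4, -241.7, 210.9]
orientation: [-179.9, -0.0, 84.8]
ft_force: [0.9, 0.6, 0.3]
grip_width: 0.658
grasp_force: 8.0
```

Request:
{"op": "carry_out", "data": {"motion": [[[-0.0008, -0.0358, 0, 0, 0, 0], [0, 0, -0.01, 0, 0, 0], [0, 0, -0.012, 0, 0, 0], [0, 0, -0.012, 0, 0, 0], [0, 0, -0.01, 0, 0, 0], [0, 0, 0, 0, 0, 0], [0, 0, 0, 0, 0, 0], [0, 0, 0, 0, 0, 0]]]}}

```text
t: 12.98
position: [461.7, -276.0, 167.7]
orientation: [180.0, 0.0, 84.8]
ft_force: [-0.5, 0.4, -0.2]
grip_width: 0.658
grasp_force: 8.0
```

```bash
python3 - <<'E'
from h import *
for c in('side',):
    W=cloud(shot(c));s=arm.get_state();print(s['position'].round(1),s['orientation'].round(1))
    P=box(W,(462,60),(-275,50),(40,200))
    for a in range(40,196,6):
        Q=P[(P[:,2]>=a)&(P[:,2]<a+6)]
        if len(Q):print(a,len(Q),((Q.min(0)+Q.max(0))/2).round(1)[:2],Q.min(0).round(),Q.max(0).round())
E
```

```text
[ 461.8 -276.2  168. ] [180.    0.   84.8]
40 13 [ 465.5 -254.8] [ 443. -264.   40.] [ 488. -246.   46.]
46 21 [ 462.9 -257.2] [ 437. -269.   46.] [ 489. -245.   51.]
52 13 [ 464.9 -255.4] [ 441. -265.   53.] [ 489. -245.   57.]
58 27 [ 464.5 -275.5] [ 438. -306.   58.] [ 491. -245.   63.]
64 38 [ 463.5 -272. ] [ 436. -300.   64.] [ 491. -244.   70.]
70 59 [ 463.9 -275.5] [ 433. -306.   70.] [ 495. -245.   76.]
76 39 [ 462.7 -274.5] [ 437. -303.   76.] [ 488. -246.   82.]
82 37 [ 465.3 -272.7] [ 438. -302.   82.] [ 493. -243.   88.]
88 33 [ 465.6 -272.7] [ 438. -301.   88.] [ 493. -244.   94.]
94 40 [ 463.1 -269.6] [ 432. -296.   94.] [ 494. -243.  100.]
100 6 [ 465.4 -269.4] [ 437. -296.  100.] [ 494. -243.  102.]
112 3 [ 461.4 -262.8] [ 448. -267.  117.] [ 475. -259.  118.]
118 13 [ 462.  -260.7] [ 445. -269.  120.] [ 479. -253.  123.]
124 14 [ 462.5 -263.5] [ 442. -274.  124.] [ 483. -253.  130.]
130 17 [ 463.6 -260.4] [ 444. -270.  130.] [ 484. -251.  136.]
136 19 [ 460.6 -261.1] [ 441. -269.  136.] [ 480. -253.  142.]
142 17 [ 463.2 -258.7] [ 442. -266.  142.] [ 485. -251.  147.]
148 17 [ 462.1 -260.4] [ 439. -271.  149.] [ 485. -250.  153.]
154 32 [ 462.7 -276.2] [ 440. -304.  154.] [ 485. -248.  160.]
160 41 [ 465.2 -276.3] [ 441. -305.  160.] [ 490. -247.  166.]
166 50 [ 462.7 -276.5] [ 428. -306.  166.] [ 497. -247.  171.]
172 57 [ 461.7 -275.7] [ 423. -305.  172.] [ 501. -246.  178.]
178 67 [ 464.1 -275.3] [ 423. -306.  178.] [ 505. -244.  184.]
184 76 [ 463.2 -275.1] [ 421. -307.  184.] [ 505. -243.  190.]
190 27 [ 463.9 -278. ] [ 422. -304.  190.] [ 506. -252.  195.]
```

Request:
{"op": "carry_out", "data": {"motion": [[[0.0013, 0.0005, -0.01, 0, 0, 0], [0, 0, -0.012, 0, 0, 0], [0, 0, -0.012, 0, 0, 0], [0, 0, -0.012, 0, 0, 0], [0, 0, -0.01, 0, 0, 0], [0, 0, -0.004, 0, 0, 0], [0, 0, -0.002, 0, 0, 0], [0, 0, 0, 0, 0, 0]]]}}

```text
t: 13.7
position: [462.7, -275.6, 105.2]
orientation: [-180.0, -0.0, 84.8]
ft_force: [-0.6, -0.1, -0.1]
grip_width: 0.662
grasp_force: 8.0
```

Request:
{"op": "carry_out", "data": {"motion": [[[0, 0, -0.001, 0, 0, 0], [0, 0, -0.001, 0, 0, 0], [0, 0, 0, 0, 0, 0], [0, 0, 0, 0, 0, 0]]]}}

```text
t: 14.03
position: [462.9, -275.7, 103.8]
orientation: [180.0, 0.0, 84.8]
ft_force: [-0.6, -0.5, -0.1]
grip_width: 0.66
grasp_force: 8.0
```

Request:
{"op": "carry_out", "data": {"motion": [[[0, 0, -0.0005, 0, 0, 0], [0, 0, 0, 0, 0, 0], [0, 0, 0, 0, 0, 0], [0, 0, 0, 0, 0, 0], [0, 0, 0, 0, 0, 0], [0, 0, 0.02, 0, 0, 0], [0, 0, 0.025, 0, 0, 0], [0, 0, 0.03, 0, 0, 0]]], "jaw": 0.094}}

```text
t: 14.7
position: [461.7, -275.0, 177.7]
orientation: [-179.8, -0.1, 84.8]
ft_force: [0.8, -0.1, -0.8]
grip_width: 1.004
grasp_force: 0.0
```

Request:
{"op": "carry_out", "data": {"motion": [[[0, 0, 0.03, 0, 0, 0.12], [0, 0, 0, 0, 0, 0.121], [0, 0, 0, 0, 0, 0.121], [0, 0, 0, 0, 0, 0.121], [0, 0, 0, 0, 0, 0.121], [0, 0, 0, 0, 0, 0.121], [0, 0, 0, 0, 0, 0.121], [0, 0, 0, 0, 0, 0.121]]], "jaw": 0.04}}

```text
t: 15.37
position: [462.6, -275.6, 208.0]
orientation: [-180.0, -0.0, 140.5]
ft_force: [-0.6, 0.9, -0.3]
grip_width: 0.469
grasp_force: 0.0
```

```bash
python3 - <<'E'
from h import *
for c in('side','top'):
    W=cloud(shot(c));s=arm.get_state();print(s['position'].round(1),s['orientation'].round(1))
    for n,x,y,z in(('c1',462,-276,124),('c2',462,-276,98),('c0',462,-276,72)):
        P=box(W,(x,42),(y,45),(z-5,z+5))
        if len(P)>2: print(n,ring(P,31),P.min(0).round(),P.max(0).round())
    L=box(W,(465,100),(0,110),(92,108));print('lid',rect(L),np.median(L[:,2]))
    H=box(W,(465,60),(0,15),(118,140));print('handle',rect(H),np.median(H[:,2]),H[:,:2].mean(0))
    J=box(W,(465,100),(0,110),(20,140));print('all',rect(J))
E
```

```text
[ 462.6 -275.7  208.1] [180.    0.  140.8]
c1 [ 463.8 -274.1   30.    68. ] [ 435. -308.  119.] [ 493. -242.  128.]
c2 [ 463.8 -273.8   30.    86. ] [ 432. -304.   93.] [ 494. -240.  103.]
c0 [ 462.9 -276.8   30.    47. ] [ 433. -282.   67.] [ 495. -240.   77.]
lid [4.649e+02 9.000e-01 1.654e+02 1.201e+02 8.460e+01 1.523e+03] 101.72300524685261
handle [465.1   1.   16.5  82.8  84.5 172. ] 128.34550056191046 [464.7459413    3.05403637]
all [4.646e+02 8.000e-01 1.655e+02 1.205e+02 8.480e+01 2.400e+03]
[ 462.6 -275.7  208.1] [180.   -0.  140.2]
c1 [ 463.1 -278.1   30.    30. ] [ 432. -303.  119.] [ 483. -247.  128.]
c2 [ 466.1 -275.5   30.    27. ] [ 433. -299.   93.] [ 484. -246.  102.]
c0 [ 448.1 -243.7   30.    51. ] [ 434. -299.   67.] [ 486. -247.   77.]
lid [ 463.5   -2.4  159.8  120.1   84.6 2203. ] 101.20246052394894
handle [463.4  -2.5  14.   81.   84.8 151. ] 129.2284505179968 [463.27212428  -2.40882868]
all [ 4.633e+02 -2.300e+00  1.598e+02  1.206e+02  8.460e+01  2.392e+03]
```

Request:
{"op": "carry_out", "data": {"motion": [[[0.0002, 0.0343, 0, 0, 0, 0.1194], [0.0002, 0.0343, 0, 0, 0, 0.1194], [0.0002, 0.0343, 0, 0, 0, 0.1194], [0.0002, 0.0343, 0, 0, 0, 0.1194], [0.0002, 0.0343, 0, 0, 0, 0.1194], [0.0002, 0.0343, 0, 0, 0, 0], [0.0001, 0.0343, 0, 0, 0, 0], [0, 0.0341, 0, 0, 0, 0]]]}}

```text
t: 16.13
position: [463.8, 0.1, 208.1]
orientation: [180.0, 0.0, 174.1]
ft_force: [0.7, 0.4, -0.0]
grip_width: 0.425
grasp_force: 0.0
```

Request:
{"op": "carry_out", "data": {"motion": [[[0, 0, -0.01, 0, 0, 0], [0, 0, -0.02, 0, 0, 0], [0, 0, -0.02, 0, 0, 0], [0, 0, -0.01, 0, 0, 0], [0, 0, 0, 0, 0, 0], [0, 0, 0, 0, 0, 0], [0, 0, 0, 0, 0, 0], [0, 0, 0, 0, 0, 0]]]}}

```text
t: 16.8
position: [464.8, -1.5, 148.8]
orientation: [180.0, 0.1, 174.3]
ft_force: [-0.2, -0.3, -1.2]
grip_width: 0.425
grasp_force: 0.0
```

Request:
{"op": "carry_out", "data": {"motion": [[[0, 0, -0.01, 0, 0, 0.005], [0, 0, -0.01, 0, 0, 0], [0, 0, -0.01, 0, 0, 0], [0, 0, -0.01, 0, 0, 0], [0, 0, -0.0035, 0, 0, 0], [0, 0, 0, 0, 0, 0]]]}}

```text
t: 17.3
position: [464.0, -1.4, 104.4]
orientation: [-180.0, -0.0, 174.7]
ft_force: [0.5, -1.2, 1.1]
grip_width: 0.426
grasp_force: 0.0
```

Request:
{"op": "carry_out", "data": {"motion": [[[0, 0, 0, 0, 0, 0], [0, 0, 0, 0, 0, 0], [0, 0, 0, 0, 0, 0], [0, 0, 0, 0, 0, 0], [0, 0, 0, 0, 0, 0], [0, 0, 0, 0, 0, 0], [0, 0, 0, 0, 0, 0], [0, 0, 0, 0, 0, 0]]], "jaw": 0.0, "grip_force": 40}}

```text
t: 17.97
position: [464.5, -0.9, 105.0]
orientation: [180.0, 0.1, 174.7]
ft_force: [-0.6, 2.0, 5.3]
grip_width: 0.149
grasp_force: 40.0
```

Request:
{"op": "carry_out", "data": {"motion": [[[0, 0, 0.002, 0, 0, 0], [0, 0, 0.004, 0, 0, 0], [0, 0, 0.008, 0, 0, 0], [0, 0, 0.012, 0, 0, 0], [0, 0, 0.012, 0, 0, 0], [0, 0, 0.012, 0, 0, 0], [0, 0, 0, 0, 0, 0], [0, 0, 0, 0, 0, 0]]]}}

```text
t: 18.63
position: [464.3, -1.5, 155.0]
orientation: [180.0, 0.1, 174.7]
ft_force: [1.5, 0.6, -3.9]
grip_width: 0.144
grasp_force: 40.0
```

```bash
python3 - <<'E'
from h import *
W=cloud(shot('side'));s=arm.get_state();print(s['position'].round(1),s['orientation'].round(1),s['ft_force'].round(1),s['ft_torque'].round(2))
L=box(W,(465,100),(0,110),(142,158));print('lid',rect(L),np.median(L[:,2]))
T=box(W,(620,90),(-30,100),(10,400));print('obst',len(T),T.min(0) if len(T) else'')
E
```

```text
[463.7  -1.5 154.4] [-180.    -0.   174.7] [-0.2  0.3 -3.6] [0.05 0.01 0.02]
lid [ 4.647e+02 -2.000e-01  1.649e+02  1.201e+02  8.480e+01  1.276e+03] 151.70681147268994
obst 3 [530.11515373  61.12632983 122.04666335]
```

Request:
{"op": "carry_out", "data": {"motion": [[[0.015, 0, 0, 0, 0, 0], [0.025, -0.003, 0, 0, 0, 0], [0.027, -0.003, 0, 0, 0, 0], [0.027, -0.003, 0, 0, 0, 0], [0.027, -0.003, 0, 0, 0, 0], [0.025, -0.003, 0, 0, 0, 0], [0.015, 0, 0, 0, 0, 0], [0, 0, 0, 0, 0, 0]]]}}

```text
t: 19.35
position: [627.8, -16.7, 152.8]
orientation: [-180.0, 0.1, 174.7]
ft_force: [-0.1, 0.7, -3.8]
grip_width: 0.148
grasp_force: 40.0
```

Request:
{"op": "carry_out", "data": {"motion": [[[0.004, 0, -0.008, 0, 0, 0], [0, 0, -0.015, 0, 0, 0], [0, 0, -0.015, 0, 0, 0], [0, 0, -0.015, 0, 0, 0], [0, 0, -0.015, 0, 0, 0], [0, 0, -0.015, 0, 0, 0], [0, 0, -0.008, 0, 0, 0], [0, 0, 0, 0, 0, 0]]]}}

```text
t: 20.02
position: [625.9, -16.2, 60.7]
orientation: [-180.0, -0.4, 174.7]
ft_force: [-0.6, -0.7, -3.3]
grip_width: 0.147
grasp_force: 40.0
```

Request:
{"op": "carry_out", "data": {"motion": [[[0, 0, -0.004, 0, 0, 0], [0, 0, -0.004, 0, 0, 0], [0, 0, -0.003, 0, 0, 0], [0, 0, 0, 0, 0, 0], [0, 0, 0, 0, 0, 0]]]}}

```text
t: 20.43
position: [629.1, -16.4, 52.7]
orientation: [180.0, 0.0, 174.7]
ft_force: [0.2, 0.1, -3.2]
grip_width: 0.141
grasp_force: 40.0
```

Request:
{"op": "carry_out", "data": {"motion": [[[0, 0, -0.002, 0, 0, 0], [0, 0, -0.002, 0, 0, 0], [0, 0, -0.001, 0, 0, 0], [0, 0, 0, 0, 0, 0]]]}}

```text
t: 20.77
position: [628.9, -16.4, 47.2]
orientation: [-180.0, -0.0, 174.7]
ft_force: [0.3, -0.0, -3.7]
grip_width: 0.145
grasp_force: 40.0
```

Request:
{"op": "carry_out", "data": {"motion": [[[0, 0, -0.001, 0, 0, 0], [0, 0, -0.0005, 0, 0, 0], [0, 0, 0, 0, 0, 0]]]}}

```text
t: 21.02
position: [629.0, -16.4, 47.0]
orientation: [180.0, 0.0, 174.7]
ft_force: [-3.3, 0.1, 4.4]
grip_width: 0.143
grasp_force: 40.0
```

Contact (force reversed). Release and go up, then look at block wells and rack.

Request:
{"op": "carry_out", "data": {"motion": [[[0, 0, 0, 0, 0, 0], [0, 0, 0, 0, 0, 0], [0, 0, 0, 0, 0, 0], [0, 0, 0, 0, 0, 0], [0, 0, 0.01, 0, 0, 0], [0, 0, 0.02, 0, 0, 0], [0, 0, 0.03, 0, 0, 0], [0, 0, 0.03, 0, 0, 0]]], "jaw": 0.035, "grip_force": 8}}

```text
t: 21.68
position: [628.4, -16.4, 136.9]
orientation: [-180.0, -0.1, 174.7]
ft_force: [-0.6, 0.4, 1.1]
grip_width: 0.371
grasp_force: 0.0
```

```bash
python3 - <<'E'
from h import *
for c in('side','top'):
    im=shot(c,c+'4.png');W=cloud(im);s=arm.get_state();print(s['position'].round(1))
    L=box(W,(629,100),(-16,110),(36,50));print('lid',rect(L),np.median(L[:,2]))
    J=box(W,(464,60),(0,90),(58,75));print('block',rect(J),np.median(J[:,2]))
    K=box(W,(464,90),(0,110),(40,66));print('jacket',rect(K))
    R=box(W,(468,80),(282,90),(48,60));print('rack',rect(R))
    for x,y in((438,236),(482,264),(455,306),(498,333)):
        P=box(W,(x,14),(y,14),(78,95));print('cap',P.mean(0).round(1),np.round((P.min(0)+P.max(0))/2,1),len(P))
a=cv2.imread('pics/top4.png')[190:290,140:340];cv2.imwrite('pics/top4c.png',cv2.resize(a,None,fx=4,fy=4,interpolation=2))
E
```

```text
[632.9 -16.5 143.7]
lid [ 607.7  -15.   165.6  165.7   85.6 1357. ] 43.66262724872095
block [ 464.3    1.6  161.6  119.5   84.7 1454. ] 66.43725128446751
jacket [464.5   1.6 161.7 120.   84.7 910. ]
rack [469.3 284.5 131.4  57.   77.2 337. ]
cap [440.4 238.1  84.2] [440.3 237.6  83. ] 40
cap [483.4 265.1  84.9] [483.6 264.7  85. ] 41
cap [456.4 308.   84.4] [456.6 306.1  83. ] 44
cap [499.2 335.1  84.9] [499.  333.5  83.8] 45
[633.  -16.5 141.7]
lid [618.2 -18.1 160.1  99.9  84.8 158. ] 42.81985479032248
block [467.4  70.   14.1 112.   83.8 115. ] 63.63210637336687
jacket [470.6  69.9  14.  118.4  83.5 133. ]
rack [468.2 282.7 130.5  56.4  77.1 196. ]
cap [438.1 233.1  84.4] [437.8 232.9  85.6] 28
cap [481.7 260.2  84.7] [481.8 260.9  85.9] 28
cap [454.1 303.3  85.2] [454.2 303.8  86. ] 29
cap [497.7 330.   84.9] [498.  330.1  84.2] 30
```

View pics/top4c.png

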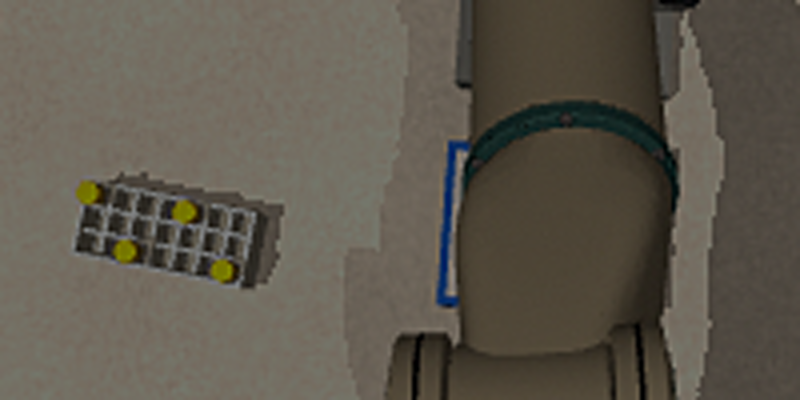

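Crop: rack with four caps at (90,192),(183,212),(125,250),(222,270); the arm hides the block. Moving over the first tube, then imaging the block.

Request:
{"op": "carry_out", "data": {"motion": [[[-0.0194, 0.025, 0.001, 0, 0, 0], [-0.0194, 0.025, 0.001, 0, 0, 0], [-0.0194, 0.025, 0.001, 0, 0, 0], [-0.0194, 0.025, 0.001, 0, 0, 0], [-0.0194, 0.025, 0.001, 0, 0, 0], [-0.0194, 0.025, 0.001, 0, 0, 0], [-0.0194, 0.025, 0.001, 0, 0, 0], [-0.0194, 0.025, 0.001, 0, 0, 0]]]}}

```text
t: 22.45
position: [472.7, 184.7, 144.2]
orientation: [180.0, 0.0, 174.7]
ft_force: [0.0, 0.1, 0.3]
grip_width: 0.376
grasp_force: 0.0
```

Request:
{"op": "carry_out", "data": {"motion": [[[-0.0194, 0.025, 0, 0, 0, 0], [-0.0194, 0.025, 0, 0, 0, 0], [0, 0, 0, 0, 0, 0], [0, 0, 0, 0, 0, 0], [0, 0, 0, 0, 0, 0], [0, 0, 0, 0, 0, 0]]]}}

```text
t: 22.95
position: [436.0, 232.3, 144.0]
orientation: [-180.0, 0.0, 174.6]
ft_force: [-0.1, -0.2, -0.3]
grip_width: 0.371
grasp_force: 0.0
```

```bash
python3 - <<'E'
from h import *
im=shot('top','top5.png');W=cloud(im);s=arm.get_state();print(s['position'].round(1),s['orientation'].round(1))
J=box(W,(464,60),(0,90),(62,75));print('block',rect(J),np.median(J[:,2]))
K=box(W,(464,90),(0,110),(40,70));print('jacket',rect(K))
L=box(W,(629,100),(-16,110),(36,50));print('lid',rect(L))
# dark wells: project pixels to plane z=66
g=cv2.cvtColor(im['color'],cv2.COLOR_BGR2GRAY);g=cv2.resize(g[200:290,230:330],None,fx=6,fy=6,interpolation=cv2.INTER_CUBIC)
cv2.imwrite('pics/top5c.png',g)
w=cv2.cvtColor(im['color'],cv2.COLOR_BGR2GRAY).astype(float)
def proj(X):
    p=im['R']@X+im['t'];return im['fx']*p[0]/p[2]+im['cx'],im['fy']*p[1]/p[2]+im['cy']
def unproj(u,v,z):
    C=-im['R'].T@im['t'];d=im['R'].T@np.array([(u-im['cx'])/im['fx'],(v-im['cy'])/im['fy'],1]);return C+d*(z-C[2])/d[2]
for x,y in((445.2,46.6),(491.1,42.4),(441,.8),(486.8,-3.4),(436.8,-45),(482.6,-49.2)):
    u,v=proj(np.array([x-1,y-.7,66]));iu,iv=int(round(u)),int(round(v))
    p=w[iv-5:iv+6,iu-5:iu+6];d=np.clip(np.median(p)-15-p,0,None)
    V,U=np.mgrid[iv-5:iv+6,iu-5:iu+6];q=unproj((U*d).sum()/d.sum(),(V*d).sum()/d.sum(),66)
    print(np.round([u,v],1),np.median(p),p.min(),q[:2].round(1),'exp',x-1,y-.7)
E
```

```text
[436.  232.3 144. ] [-180.     0.   174.5]
block [ 462.6   -3.   159.6  117.5   85.4 1614. ] 66.48977122167558
jacket [ 462.7   -3.1  160.   119.9   84.7 1969. ]
lid [ 628.   -19.   160.2  121.7   84.8 1930. ]
[260.6 253.6] 83.0 27.0 [445.3  46. ] exp 444.2 45.9
[261.7 237.7] 116.0 29.0 [486.3  43.5] exp 490.1 41.699999999999996
[276.4 254.6] 84.0 24.0 [440.3  -2. ] exp 440 0.10000000000000009
[277.4 238.8] 117.0 29.0 [485.8  -5.2] exp 485.8 -4.1
[292.2 255.6] 118.0 48.0 [434.8 -46.8] exp 435.8 -45.7
[293.1 239.7] 117.0 37.0 [481.3 -51.4] exp 481.6 -49.900000000000006
```

View pics/top5c.png

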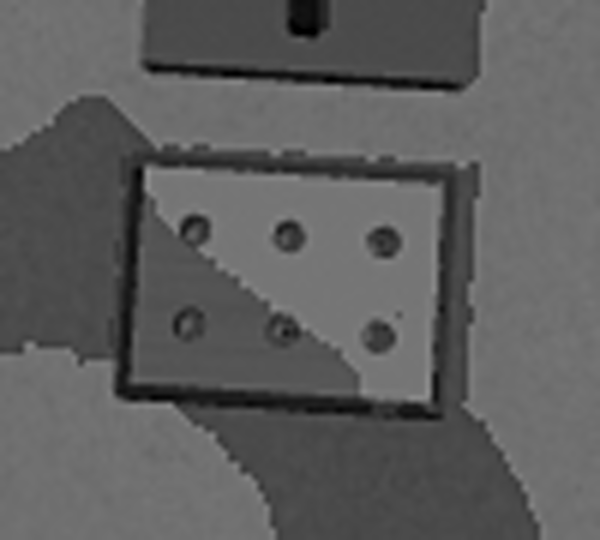

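Wells show as dark discs at crop (195,231),(289,235),(384,241),(188,323),(283,329),(378,335), matching my model of the block within ~1 mm.

Request:
{"op": "carry_out", "data": {"motion": [[[0.003, 0.003, -0.01, 0, 0, 0], [0, 0, -0.015, 0, 0, 0], [0, 0, -0.015, 0, 0, 0], [0, 0, -0.015, 0, 0, 0], [0, 0, -0.015, 0, 0, 0], [0, 0, -0.01, 0, 0, 0], [0, 0, 0, 0, 0, 0], [0, 0, 0, 0, 0, 0]]]}}

```text
t: 23.67
position: [438.1, 236.1, 63.4]
orientation: [-180.0, -0.1, 174.6]
ft_force: [-0.5, -0.4, -0.1]
grip_width: 0.373
grasp_force: 0.0
```

Request:
{"op": "carry_out", "data": {"motion": [[[0, 0, 0, 0, 0, 0], [0, 0, 0, 0, 0, 0], [0, 0, 0, 0, 0, 0], [0, 0, 0, 0, 0, 0], [0, 0, 0, 0, 0, 0], [0, 0, 0, 0, 0, 0]]], "jaw": 0.0, "grip_force": 6}}

```text
t: 24.17
position: [438.5, 236.9, 64.5]
orientation: [180.0, 0.1, 174.7]
ft_force: [-0.6, 0.4, 2.4]
grip_width: 0.172
grasp_force: 6.0
```

Request:
{"op": "carry_out", "data": {"motion": [[[0, 0, 0.004, 0, 0, 0], [0, 0, 0.01, 0, 0, 0], [0, 0, 0.02, 0, 0, 0], [0, 0, 0.025, 0, 0, 0], [0, 0, 0.025, 0, 0, 0], [0, 0, 0.02, 0, 0, 0], [0, 0, 0.006, 0, 0, 0], [0, 0, 0, 0, 0, 0]]]}}

```text
t: 24.83
position: [439.0, 237.2, 175.9]
orientation: [179.9, 0.2, 174.7]
ft_force: [0.1, 0.0, 0.2]
grip_width: 0.176
grasp_force: 6.0
```

Request:
{"op": "carry_out", "data": {"motion": [[[0.001, -0.015, 0, 0, 0, 0], [0.001, -0.03, 0, 0, 0, 0], [0.001, -0.035, 0, 0, 0, 0], [0.001, -0.035, 0, 0, 0, 0], [0.001, -0.035, 0, 0, 0, 0], [0.001, -0.03, 0, 0, 0, 0], [0.0007, -0.0095, 0, 0, 0, 0], [0, 0, 0, 0, 0, 0]]]}}

```text
t: 25.5
position: [443.9, 44.3, 173.0]
orientation: [-179.9, -0.1, 174.4]
ft_force: [0.3, 0.9, -0.2]
grip_width: 0.177
grasp_force: 6.0
```

```bash
cat >> h.py <<'E'
def held(W,s,span=65):
    x,y,z=s['position']
    for a in range(int(z)-66,int(z)+30,6):
        Q=box(W,(x,13),(y,13),(a,a+6))
        if len(Q)>1:print(a,len(Q),Q.mean(0).round(1)[:2],Q.min(0).round()[:2],Q.max(0).round()[:2])
E
python3 - <<'E'
from h import *
im=shot('side','side6.png');W=cloud(im);s=arm.get_state();print(s['position'].round(1),s['orientation'].round(1))
held(W,s)
cv2.imwrite('pics/side6c.png',cv2.resize(im['color'][150:290,260:400],None,fx=4,fy=4,interpolation=2))
E
```

```text
[444.2  46.6 173.2] [-1.800e+02 -1.000e-01  1.745e+02]
113 4 [446.4  48.1] [442.  47.] [451.  49.]
119 9 [446.3  48.2] [440.  44.] [451.  51.]
125 4 [446.9  47.8] [440.  43.] [452.  51.]
131 7 [446.1  48.7] [441.  47.] [450.  51.]
137 7 [443.7  48. ] [439.  43.] [450.  52.]
143 10 [446.2  48.9] [440.  46.] [451.  52.]
149 5 [448.5  47.9] [444.  45.] [452.  50.]
155 8 [444.8  48. ] [439.  43.] [450.  51.]
161 7 [445.3  48.7] [440.  46.] [451.  51.]
167 2 [446.9  52.3] [445.  52.] [448.  53.]
```

View pics/side6c.png

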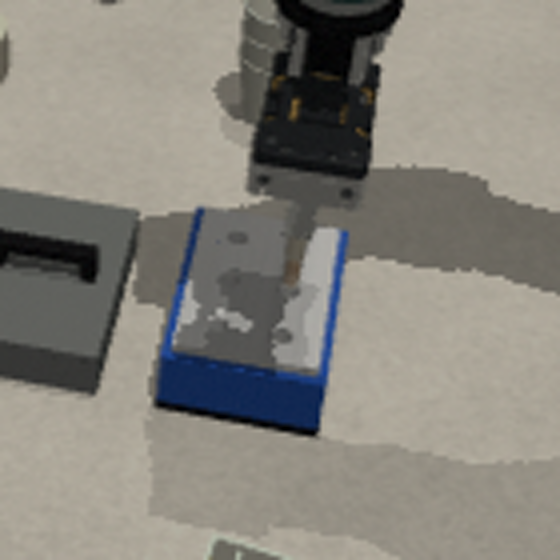

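Tube hangs vertical from gripper at (295,265) in the crop, above the +y/-x well.

Request:
{"op": "carry_out", "data": {"motion": [[[0.0002, 0.0008, -0.008, 0, 0, 0], [0, 0, -0.01, 0, 0, 0], [0, 0, -0.01, 0, 0, 0], [0, 0, -0.008, 0, 0, 0], [0, 0, -0.005, 0, 0, 0], [0, 0, -0.005, 0, 0, 0], [0, 0, -0.003, 0, 0, 0], [0, 0, 0, 0, 0, 0]]]}}

```text
t: 26.22
position: [444.6, 48.2, 124.4]
orientation: [-180.0, -0.1, 174.7]
ft_force: [0.5, -0.2, -0.8]
grip_width: 0.176
grasp_force: 6.0
```

Request:
{"op": "carry_out", "data": {"motion": [[[0, 0, -0.003, 0, 0, 0], [0, 0, -0.003, 0, 0, 0], [0, 0, 0, 0, 0, 0]]]}}

```text
t: 26.47
position: [444.8, 47.9, 118.7]
orientation: [-180.0, -0.0, 174.7]
ft_force: [0.1, -0.5, 0.7]
grip_width: 0.18
grasp_force: 6.0
```

Request:
{"op": "carry_out", "data": {"motion": [[[0, 0, -0.004, 0, 0, 0], [0, 0, -0.004, 0, 0, 0], [0, 0, -0.004, 0, 0, 0], [0, 0, -0.004, 0, 0, 0], [0, 0, -0.002, 0, 0, 0], [0, 0, 0, 0, 0, 0]]]}}

```text
t: 26.97
position: [444.7, 47.9, 100.4]
orientation: [-180.0, -0.0, 174.7]
ft_force: [-0.6, 0.4, 0.4]
grip_width: 0.175
grasp_force: 6.0
```

Request:
{"op": "carry_out", "data": {"motion": [[[0, 0, -0.004, 0, 0, 0], [0, 0, -0.004, 0, 0, 0], [0, 0, -0.004, 0, 0, 0], [0, 0, -0.002, 0, 0, 0], [0, 0, 0, 0, 0, 0]]]}}

```text
t: 27.38
position: [444.8, 47.9, 86.4]
orientation: [-180.0, -0.0, 174.7]
ft_force: [-0.1, -0.2, -0.2]
grip_width: 0.18
grasp_force: 6.0
```

```bash
python3 - <<'E'
from h import *
W=cloud(shot('side'));s=arm.get_state();print(s['position'].round(1),s['orientation'].round(1),s['ft_force'].round(1),s['ft_torque'].round(2))
held(W,s)
E
```

```text
[444.9  47.9  86.7] [-180.    -0.   174.7] [-0.1 -0.2  0.1] [-0.    0.07  0.02]
62 31 [444.7  51.2] [433.  35.] [457.  60.]
68 12 [446.9  52.3] [433.  42.] [457.  60.]
74 5 [446.  53.] [443.  51.] [452.  56.]
```

Request:
{"op": "carry_out", "data": {"motion": [[[0, 0, -0.004, 0, 0, 0], [0, 0, -0.004, 0, 0, 0], [0, 0, -0.004, 0, 0, 0], [0, 0, -0.003, 0, 0, 0], [0, 0, -0.001, 0, 0, 0], [0, 0, 0, 0, 0, 0]]]}}

```text
t: 27.93
position: [444.9, 47.9, 70.6]
orientation: [-180.0, -0.0, 174.7]
ft_force: [-1.3, 0.5, -0.3]
grip_width: 0.182
grasp_force: 6.0
```

Request:
{"op": "carry_out", "data": {"motion": [[[0, 0, -0.001, 0, 0, 0], [0, 0, -0.0005, 0, 0, 0], [0, 0, 0, 0, 0, 0]]]}}

```text
t: 28.18
position: [444.9, 47.9, 69.6]
orientation: [-180.0, -0.0, 174.7]
ft_force: [-0.7, -0.2, 0.6]
grip_width: 0.179
grasp_force: 6.0
```

Request:
{"op": "carry_out", "data": {"motion": [[[0, 0, -0.0005, 0, 0, 0], [0, 0, 0, 0, 0, 0], [0, 0, 0, 0, 0, 0], [0, 0, 0, 0, 0, 0], [0, 0, 0.005, 0, 0, 0], [0, 0, 0.02, 0, 0, 0], [0, 0, 0.025, 0, 0, 0], [0, 0, 0.025, 0, 0, 0]]], "jaw": 0.032}}

```text
t: 28.85
position: [444.3, 47.8, 144.9]
orientation: [-180.0, -0.1, 174.7]
ft_force: [1.5, -0.1, -0.2]
grip_width: 0.34
grasp_force: 0.0
```

```bash
cat >> h.py <<'E'
def caps():
    im=shot('top');W=cloud(im);s=arm.get_state();print(s['position'].round(1))
    print('rack',rect(box(W,(468,100),(282,110),(48,60))))
    hsv=cv2.cvtColor(im['color'],cv2.COLOR_BGR2HSV)
    m=((abs(hsv[...,0].astype(int)-30)<8)&(hsv[...,1]>150)&(hsv[...,2]>60)).astype(np.uint8)
    n,l,st,_=cv2.connectedComponentsWithStats(m)
    for i in range(1,n):
        P=W[(l==i)];
        if 10<len(P)<80:print('cap',np.nanmean(P,0).round(1),len(P))
    W=cloud(shot('side'));P=box(W,(464,70),(-1,90),(80,95));print('placed side')
    L,k=cv2.kmeans(P.astype(np.float32),1,None,(3,10,1),1,0)[1:] if len(P) else (0,[])
    c0=np.array([463.9,-.5]);a=np.deg2rad(5.3);R=np.array([[np.cos(a),-np.sin(a)],[np.sin(a),np.cos(a)]])
    Q=(P[:,:2]-[.9,1.3]-c0)@R.T
    for x in(-23,23):
        for y in(-46,0,46):
            S=(abs(Q[:,0]-x)<13)&(abs(Q[:,1]-y)<16)
            if S.sum()>3:print(x,y,S.sum(),np.percentile(P[S,2],[50,95]).round(1))
E
sed -i '/kmeans/d' h.py
python3 -c "
from h import *
caps()"
```

```text
[447.4  48.2 148.9]
rack [468.1 282.4 130.5  56.3  77.2 199. ]
cap [497.5 330.6  84.1] 27
cap [481.5 261.7  81.4] 26
cap [454.2 303.8  84.2] 28
placed side
-23 46 35 [89.6 92. ]
```

Request:
{"op": "carry_out", "data": {"motion": [[[0.005, 0.02, 0, 0, 0, 0], [0.006, 0.035, 0, 0, 0, 0], [0.006, 0.037, 0, 0, 0, 0], [0.006, 0.037, 0, 0, 0, 0], [0.006, 0.037, 0, 0, 0, 0], [0.005, 0.03, 0, 0, 0, 0], [0.004, 0.0194, 0, 0, 0, 0], [0, 0, 0, 0, 0, 0]]]}}

```text
t: 29.62
position: [482.7, 269.3, 143.3]
orientation: [179.8, 0.0, 175.1]
ft_force: [-0.6, 0.6, 0.4]
grip_width: 0.343
grasp_force: 0.0
```

Request:
{"op": "carry_out", "data": {"motion": [[[0, 0, -0.01, 0, 0, 0], [0, 0, -0.015, 0, 0, 0], [0, 0, -0.015, 0, 0, 0], [0, 0, -0.01, 0, 0, 0], [0, 0, 0, 0, 0, 0], [0, 0, 0, 0, 0, 0]]]}}

```text
t: 30.12
position: [482.5, 261.8, 93.3]
orientation: [-179.9, -0.1, 174.6]
ft_force: [-0.1, -0.7, -0.5]
grip_width: 0.342
grasp_force: 0.0
```

Request:
{"op": "carry_out", "data": {"motion": [[[0, 0, -0.01, 0, 0, 0], [0, 0, -0.01, 0, 0, 0], [0, 0, -0.0085, 0, 0, 0], [0, 0, 0, 0, 0, 0], [0, 0, 0, 0, 0, 0], [0, 0, 0, 0, 0, 0]]]}}

```text
t: 30.62
position: [483.0, 263.4, 65.5]
orientation: [180.0, -0.0, 174.7]
ft_force: [-0.2, 0.4, 0.7]
grip_width: 0.341
grasp_force: 0.0
```

Request:
{"op": "carry_out", "data": {"motion": [[[0, 0, 0, 0, 0, 0], [0, 0, 0, 0, 0, 0], [0, 0, 0, 0, 0, 0], [0, 0, 0, 0, 0, 0], [0, 0, 0, 0, 0, 0], [0, 0, 0, 0, 0, 0]]], "jaw": 0.0}}

```text
t: 31.12
position: [483.2, 263.4, 65.7]
orientation: [180.0, 0.0, 174.7]
ft_force: [0.1, 0.2, 0.9]
grip_width: 0.179
grasp_force: 6.0
```

Request:
{"op": "carry_out", "data": {"motion": [[[0, 0, 0.004, 0, 0, 0], [0, 0, 0.01, 0, 0, 0], [0, 0, 0.02, 0, 0, 0], [0, 0, 0.025, 0, 0, 0], [0, 0, 0.025, 0, 0, 0], [0, 0, 0.02, 0, 0, 0], [0, 0, 0.006, 0, 0, 0], [0, 0, 0, 0, 0, 0]]]}}

```text
t: 31.78
position: [484.0, 263.9, 177.6]
orientation: [179.9, 0.2, 174.7]
ft_force: [-0.4, 0.1, -0.5]
grip_width: 0.178
grasp_force: 6.0
```

Request:
{"op": "carry_out", "data": {"motion": [[[0.001, -0.02, 0, 0, 0, 0], [0.0012, -0.035, 0, 0, 0, 0], [0.0012, -0.038, 0, 0, 0, 0], [0.0012, -0.038, 0, 0, 0, 0], [0.0012, -0.038, 0, 0, 0, 0], [0.0012, -0.032, 0, 0, 0, 0], [0.001, -0.0192, 0, 0, 0, 0], [0, 0, 0, 0, 0, 0]]]}}

```text
t: 32.45
position: [489.9, 37.4, 174.3]
orientation: [-179.8, -0.1, 174.2]
ft_force: [0.6, -0.3, 0.4]
grip_width: 0.175
grasp_force: 6.0
```

Request:
{"op": "carry_out", "data": {"motion": [[[0, 0, 0, 0, 0, 0], [0, 0, 0, 0, 0, 0], [0, 0, 0, 0, 0, 0], [0, 0, 0, 0, 0, 0]]]}}

```text
t: 32.78
position: [490.7, 44.7, 175.2]
orientation: [180.0, -0.0, 174.8]
ft_force: [0.4, 0.4, 0.5]
grip_width: 0.182
grasp_force: 6.0
```

```bash
python3 - <<'E'
from h import *
W=cloud(shot('side'));s=arm.get_state();print(s['position'].round(1),s['orientation'].round(1))
held(W,s)
E
```

```text
[490.8  44.5 175.3] [180.   -0.  174.8]
115 3 [490.8  48.8] [487.  47.] [496.  51.]
121 7 [489.8  49.7] [485.  47.] [496.  52.]
127 6 [490.2  49. ] [485.  47.] [496.  50.]
133 8 [492.2  49.6] [486.  46.] [497.  54.]
139 8 [490.3  49.9] [486.  48.] [495.  52.]
145 7 [490.7  48.6] [484.  46.] [495.  51.]
151 7 [489.6  49.5] [485.  48.] [495.  52.]
157 8 [491.6  49. ] [485.  47.] [496.  52.]
163 8 [490.7  49.3] [485.  46.] [497.  51.]
169 2 [492.8  50.1] [491.  50.] [494.  50.]
```

Request:
{"op": "carry_out", "data": {"motion": [[[0.0018, -0.0007, -0.008, 0, 0, 0], [0, 0, -0.01, 0, 0, 0], [0, 0, -0.01, 0, 0, 0], [0, 0, -0.008, 0, 0, 0], [0, 0, -0.005, 0, 0, 0], [0, 0, -0.004, 0, 0, 0], [0, 0, -0.003, 0, 0, 0], [0, 0, 0, 0, 0, 0]]]}}

```text
t: 33.5
position: [492.5, 42.4, 127.0]
orientation: [-180.0, -0.0, 174.7]
ft_force: [0.5, 0.4, -0.8]
grip_width: 0.183
grasp_force: 6.0
```

Request:
{"op": "carry_out", "data": {"motion": [[[0, 0, -0.003, 0, 0, 0], [0, 0, -0.003, 0, 0, 0], [0, 0, -0.002, 0, 0, 0], [0, 0, 0, 0, 0, 0]]]}}

```text
t: 33.83
position: [492.5, 42.5, 119.2]
orientation: [-180.0, -0.0, 174.7]
ft_force: [0.1, -0.6, 0.1]
grip_width: 0.179
grasp_force: 6.0
```

Request:
{"op": "carry_out", "data": {"motion": [[[0, 0.0005, -0.004, 0, 0, 0], [0, 0, -0.004, 0, 0, 0], [0, 0, -0.004, 0, 0, 0], [0, 0, -0.004, 0, 0, 0], [0, 0, -0.002, 0, 0, 0], [0, 0, 0, 0, 0, 0]]]}}

```text
t: 34.33
position: [492.5, 42.9, 100.9]
orientation: [-180.0, -0.0, 174.7]
ft_force: [-0.3, -0.5, -0.5]
grip_width: 0.178
grasp_force: 6.0
```

Request:
{"op": "carry_out", "data": {"motion": [[[0, 0, -0.004, 0, 0, 0], [0, 0, -0.004, 0, 0, 0], [0, 0, -0.004, 0, 0, 0], [0, 0, -0.002, 0, 0, 0], [0, 0, 0, 0, 0, 0]]]}}

```text
t: 34.75
position: [492.5, 42.9, 86.9]
orientation: [-180.0, -0.0, 174.7]
ft_force: [-0.6, -0.4, -0.3]
grip_width: 0.178
grasp_force: 6.0
```

Request:
{"op": "carry_out", "data": {"motion": [[[0, 0, -0.004, 0, 0, 0], [0, 0, -0.004, 0, 0, 0], [0, 0, -0.003, 0, 0, 0], [0, 0, -0.002, 0, 0, 0], [0, 0, 0, 0, 0, 0]]]}}

```text
t: 35.17
position: [492.6, 42.9, 74.0]
orientation: [-180.0, -0.0, 174.7]
ft_force: [-0.4, 0.7, -0.3]
grip_width: 0.179
grasp_force: 6.0
```

Request:
{"op": "carry_out", "data": {"motion": [[[0, 0, -0.0015, 0, 0, 0], [0, 0, -0.001, 0, 0, 0], [0, 0, 0, 0, 0, 0]]]}}

```text
t: 35.42
position: [492.6, 42.9, 71.8]
orientation: [-180.0, -0.0, 174.7]
ft_force: [-0.8, 0.6, -0.8]
grip_width: 0.178
grasp_force: 6.0
```

Request:
{"op": "carry_out", "data": {"motion": [[[0, 0, -0.0005, 0, 0, 0], [0, 0, 0, 0, 0, 0], [0, 0, 0, 0, 0, 0], [0, 0, 0, 0, 0, 0], [0, 0, 0.005, 0, 0, 0], [0, 0, 0.02, 0, 0, 0], [0, 0, 0.025, 0, 0, 0], [0, 0, 0.025, 0, 0, 0]]], "jaw": 0.032}}

```text
t: 36.08
position: [492.3, 42.8, 147.4]
orientation: [-180.0, -0.1, 174.7]
ft_force: [0.2, -0.2, 0.5]
grip_width: 0.338
grasp_force: 0.0
```

```bash
python3 -c "
from h import *
caps()"
```

```text
[495.5  43.1 151.8]
rack [468.1 282.4 129.8  56.4  77.2 205. ]
cap [497.6 330.7  84.5] 26
cap [454.5 304.3  81.9] 29
placed side
-23 46 34 [90.2 93.5]
23 46 33 [89.4 92.6]
```

Request:
{"op": "carry_out", "data": {"motion": [[[-0.004, 0.02, -0.002, 0, 0, 0], [-0.005, 0.035, 0, 0, 0, 0], [-0.005, 0.038, 0, 0, 0, 0], [-0.005, 0.04, 0, 0, 0, 0], [-0.005, 0.04, 0, 0, 0, 0], [-0.005, 0.038, 0, 0, 0, 0], [-0.005, 0.033, 0, 0, 0, 0], [-0.003, 0.0196, 0, 0, 0, 0]]]}}

```text
t: 36.85
position: [454.0, 311.4, 144.0]
orientation: [179.9, -0.1, 175.0]
ft_force: [-0.5, -0.0, 0.0]
grip_width: 0.339
grasp_force: 0.0
```

Request:
{"op": "carry_out", "data": {"motion": [[[0, 0, 0, 0, 0, 0], [0, 0, -0.01, 0, 0, 0], [0, 0, -0.015, 0, 0, 0], [0, 0, -0.015, 0, 0, 0], [0, 0, -0.01, 0, 0, 0], [0, 0, 0, 0, 0, 0], [0, 0, 0, 0, 0, 0], [0, 0, 0, 0, 0, 0]]]}}

```text
t: 37.52
position: [456.3, 305.9, 94.8]
orientation: [180.0, 0.0, 174.6]
ft_force: [0.7, 0.5, -0.0]
grip_width: 0.34
grasp_force: 0.0
```

Request:
{"op": "carry_out", "data": {"motion": [[[-0.0005, 0.0005, -0.01, 0, 0, 0], [0, 0, -0.01, 0, 0, 0], [0, 0, -0.0095, 0, 0, 0], [0, 0, 0, 0, 0, 0], [0, 0, 0, 0, 0, 0], [0, 0, 0, 0, 0, 0]]]}}

```text
t: 38.02
position: [455.2, 307.0, 64.8]
orientation: [-180.0, -0.0, 174.7]
ft_force: [0.1, -0.1, -0.7]
grip_width: 0.343
grasp_force: 0.0
```

Request:
{"op": "carry_out", "data": {"motion": [[[0, 0, 0, 0, 0, 0], [0, 0, 0, 0, 0, 0], [0, 0, 0, 0, 0, 0], [0, 0, 0, 0, 0, 0], [0, 0, 0, 0, 0, 0], [0, 0, 0, 0, 0, 0]]], "jaw": 0.0}}

```text
t: 38.52
position: [455.4, 307.2, 65.2]
orientation: [180.0, 0.0, 174.7]
ft_force: [-1.0, 0.4, 0.9]
grip_width: 0.179
grasp_force: 6.0
```

Request:
{"op": "carry_out", "data": {"motion": [[[0, 0, 0.004, 0, 0, 0], [0, 0, 0.01, 0, 0, 0], [0, 0, 0.02, 0, 0, 0], [0, 0, 0.025, 0, 0, 0], [0, 0, 0.025, 0, 0, 0], [0, 0, 0.02, 0, 0, 0], [0, 0, 0.006, 0, 0, 0], [0, 0, 0, 0, 0, 0]]]}}

```text
t: 39.18
position: [456.3, 307.7, 177.1]
orientation: [179.8, 0.2, 174.7]
ft_force: [-0.6, -0.1, -0.8]
grip_width: 0.179
grasp_force: 6.0
```

Request:
{"op": "carry_out", "data": {"motion": [[[-0.001, -0.02, 0, 0, 0, 0], [-0.0017, -0.033, 0, 0, 0, 0], [-0.0017, -0.035, 0, 0, 0, 0], [-0.0017, -0.035, 0, 0, 0, 0], [-0.0017, -0.035, 0, 0, 0, 0], [-0.0017, -0.035, 0, 0, 0, 0], [-0.0017, -0.035, 0, 0, 0, 0], [-0.0017, -0.035, 0, 0, 0, 0]]]}}

```text
t: 39.85
position: [440.9, 42.3, 173.9]
orientation: [-180.0, -0.1, 174.7]
ft_force: [0.4, -0.5, -0.1]
grip_width: 0.18
grasp_force: 6.0
```

Request:
{"op": "carry_out", "data": {"motion": [[[-0.0017, -0.035, 0, 0, 0, 0], [-0.0017, -0.033, 0, 0, 0, 0], [-0.0017, -0.0202, 0, 0, 0, 0], [0, 0, 0, 0, 0, 0], [0, 0, 0, 0, 0, 0], [0, 0, 0, 0, 0, 0], [0, 0, 0, 0, 0, 0]]]}}

```text
t: 40.43
position: [437.1, -42.6, 174.5]
orientation: [180.0, -0.1, 174.8]
ft_force: [0.2, 0.2, 0.0]
grip_width: 0.179
grasp_force: 6.0
```

```bash
python3 - <<'E'
from h import *
s=arm.get_state();W=cloud(shot('side'));print(s['position'].round(1),s['orientation'].round(1))
held(W,s)
E
```

```text
[437.1 -42.6 174.5] [ 1.800e+02 -1.000e-01  1.748e+02]
114 3 [435.9 -39.3] [433. -40.] [439. -38.]
120 7 [438.6 -39. ] [434. -41.] [443. -38.]
126 7 [439.1 -39.4] [432. -43.] [444. -36.]
132 7 [438.1 -38.8] [432. -47.] [444. -34.]
138 6 [438.3 -38.1] [433. -40.] [442. -35.]
144 5 [437.7 -38.3] [433. -41.] [442. -37.]
150 9 [438.4 -38. ] [432. -43.] [444. -35.]
156 7 [438.1 -37.2] [433. -44.] [444. -34.]
162 7 [438.  -37.4] [433. -40.] [442. -35.]
168 3 [436.6 -37. ] [434. -38.] [439. -36.]
```

Request:
{"op": "carry_out", "data": {"motion": [[[0.0003, 0.0003, -0.008, 0, 0, 0], [0, 0, -0.01, 0, 0, 0], [0, 0, -0.01, 0, 0, 0], [0, 0, -0.008, 0, 0, 0], [0, 0, -0.005, 0, 0, 0], [0, 0, -0.004, 0, 0, 0], [0, 0, -0.003, 0, 0, 0], [0, 0, 0, 0, 0, 0]]]}}

```text
t: 41.15
position: [437.3, -43.8, 126.5]
orientation: [-180.0, -0.0, 174.7]
ft_force: [0.1, -0.4, -0.3]
grip_width: 0.179
grasp_force: 6.0
```

Request:
{"op": "carry_out", "data": {"motion": [[[0, 0, -0.003, 0, 0, 0], [0, 0, -0.003, 0, 0, 0], [0, 0, -0.002, 0, 0, 0], [0, 0, 0, 0, 0, 0]]]}}

```text
t: 41.48
position: [437.3, -43.9, 118.7]
orientation: [180.0, -0.0, 174.7]
ft_force: [-0.2, -0.6, -1.1]
grip_width: 0.178
grasp_force: 6.0
```

Request:
{"op": "carry_out", "data": {"motion": [[[0, 0, -0.004, 0, 0, 0], [0, 0, -0.004, 0, 0, 0], [0, 0, -0.004, 0, 0, 0], [0, 0, -0.004, 0, 0, 0], [0, 0, -0.002, 0, 0, 0], [0, 0, 0, 0, 0, 0]]]}}

```text
t: 41.98
position: [437.3, -43.8, 100.4]
orientation: [-180.0, -0.0, 174.7]
ft_force: [-1.3, -0.8, 0.2]
grip_width: 0.175
grasp_force: 6.0
```

Request:
{"op": "carry_out", "data": {"motion": [[[0, 0, -0.004, 0, 0, 0], [0, 0, -0.004, 0, 0, 0], [0, 0, -0.004, 0, 0, 0], [0, 0, -0.002, 0, 0, 0], [0, 0, 0, 0, 0, 0]]]}}

```text
t: 42.4
position: [437.4, -43.9, 86.5]
orientation: [-180.0, -0.0, 174.7]
ft_force: [-0.8, 0.3, -0.3]
grip_width: 0.175
grasp_force: 6.0
```

Request:
{"op": "carry_out", "data": {"motion": [[[0, 0, -0.004, 0, 0, 0], [0, 0, -0.004, 0, 0, 0], [0, 0, -0.003, 0, 0, 0], [0, 0, -0.002, 0, 0, 0], [0, 0, 0, 0, 0, 0]]]}}

```text
t: 42.82
position: [437.3, -43.9, 73.5]
orientation: [-180.0, -0.0, 174.7]
ft_force: [-0.8, -0.3, -0.7]
grip_width: 0.176
grasp_force: 6.0
```

Request:
{"op": "carry_out", "data": {"motion": [[[0, 0, -0.0015, 0, 0, 0], [0, 0, -0.001, 0, 0, 0], [0, 0, 0, 0, 0, 0]]]}}

```text
t: 43.07
position: [437.4, -43.9, 71.3]
orientation: [-180.0, -0.0, 174.7]
ft_force: [-1.6, -0.8, -1.2]
grip_width: 0.179
grasp_force: 6.0
```

Request:
{"op": "carry_out", "data": {"motion": [[[0, 0, -0.0005, 0, 0, 0], [0, 0, 0, 0, 0, 0], [0, 0, 0, 0, 0, 0], [0, 0, 0, 0, 0, 0], [0, 0, 0.005, 0, 0, 0], [0, 0, 0.02, 0, 0, 0], [0, 0, 0.025, 0, 0, 0], [0, 0, 0.025, 0, 0, 0]]], "jaw": 0.032}}

```text
t: 43.73
position: [437.0, -43.8, 146.9]
orientation: [-180.0, -0.1, 174.7]
ft_force: [0.4, 0.4, 0.0]
grip_width: 0.34
grasp_force: 0.0
```

```bash
python3 -c "
from h import *
caps()"
```

```text
[440.  -44.2 150.9]
rack [468.1 282.3 130.1  56.3  77.1 200. ]
cap [497.5 330.7  83.6] 27
placed side
-23 -46 30 [88.4 92.2]
-23 46 34 [89.3 93.2]
23 46 34 [89.3 92.4]
```

Request:
{"op": "carry_out", "data": {"motion": [[[0.003, 0.02, -0.002, 0, 0, 0], [0.0055, 0.033, 0, 0, 0, 0], [0.0055, 0.036, 0, 0, 0, 0], [0.0055, 0.036, 0, 0, 0, 0], [0.0055, 0.036, 0, 0, 0, 0], [0.0055, 0.036, 0, 0, 0, 0], [0.0055, 0.036, 0, 0, 0, 0], [0.0055, 0.036, 0, 0, 0, 0]]]}}

```text
t: 44.5
position: [478.6, 226.9, 143.5]
orientation: [-180.0, -0.0, 174.7]
ft_force: [1.2, 0.3, -0.7]
grip_width: 0.337
grasp_force: 0.0
```

Request:
{"op": "carry_out", "data": {"motion": [[[0.0055, 0.036, 0, 0, 0, 0], [0.0055, 0.034, 0, 0, 0, 0], [0.005, 0.025, 0, 0, 0, 0], [0.0037, 0.0131, 0, 0, 0, 0], [0, 0, -0.01, 0, 0, 0], [0, 0, -0.015, 0, 0, 0], [0, 0, -0.015, 0, 0, 0], [0, 0, -0.01, 0, 0, 0]]]}}

```text
t: 45.17
position: [497.6, 330.8, 91.6]
orientation: [-179.8, -0.1, 174.6]
ft_force: [0.3, -0.7, -0.8]
grip_width: 0.34
grasp_force: 0.0
```

Request:
{"op": "carry_out", "data": {"motion": [[[0, 0, 0, 0, 0, 0], [0, 0, 0, 0, 0, 0], [0, 0, 0, 0, 0, 0], [0, 0, 0, 0, 0, 0]]]}}

```text
t: 45.5
position: [499.3, 333.2, 94.8]
orientation: [180.0, 0.1, 174.7]
ft_force: [-0.0, -0.6, 0.8]
grip_width: 0.341
grasp_force: 0.0
```

Request:
{"op": "carry_out", "data": {"motion": [[[-0.0005, 0.0003, -0.01, 0, 0, 0], [0, 0, -0.01, 0, 0, 0], [0, 0, -0.0095, 0, 0, 0], [0, 0, 0, 0, 0, 0], [0, 0, 0, 0, 0, 0], [0, 0, 0, 0, 0, 0]]]}}

```text
t: 46.0
position: [498.2, 333.5, 64.2]
orientation: [-180.0, -0.0, 174.7]
ft_force: [0.1, 0.1, 1.0]
grip_width: 0.337
grasp_force: 0.0
```

Request:
{"op": "carry_out", "data": {"motion": [[[0, 0, 0, 0, 0, 0], [0, 0, 0, 0, 0, 0], [0, 0, 0, 0, 0, 0], [0, 0, 0, 0, 0, 0], [0, 0, 0, 0, 0, 0], [0, 0, 0, 0, 0, 0]]], "jaw": 0.0}}

```text
t: 46.5
position: [498.4, 333.7, 64.7]
orientation: [180.0, 0.0, 174.7]
ft_force: [-0.4, -0.2, 1.4]
grip_width: 0.178
grasp_force: 6.0
```

Request:
{"op": "carry_out", "data": {"motion": [[[0, 0, 0.004, 0, 0, 0], [0, 0, 0.01, 0, 0, 0], [0, 0, 0.02, 0, 0, 0], [0, 0, 0.025, 0, 0, 0], [0, 0, 0.025, 0, 0, 0], [0, 0, 0.02, 0, 0, 0], [0, 0, 0.006, 0, 0, 0], [0, 0, 0, 0, 0, 0]]]}}

```text
t: 47.17
position: [499.4, 334.2, 176.8]
orientation: [179.8, 0.2, 174.7]
ft_force: [-0.2, -0.7, -1.2]
grip_width: 0.175
grasp_force: 6.0
```

Request:
{"op": "carry_out", "data": {"motion": [[[-0.0008, -0.02, 0, 0, 0, 0], [-0.0013, -0.033, 0, 0, 0, 0], [-0.0013, -0.036, 0, 0, 0, 0], [-0.0013, -0.036, 0, 0, 0, 0], [-0.0013, -0.036, 0, 0, 0, 0], [-0.0013, -0.036, 0, 0, 0, 0], [-0.0013, -0.036, 0, 0, 0, 0], [-0.0013, -0.036, 0, 0, 0, 0]]]}}

```text
t: 47.83
position: [486.9, 62.7, 173.3]
orientation: [-180.0, -0.1, 174.7]
ft_force: [1.1, -0.5, 0.0]
grip_width: 0.179
grasp_force: 6.0
```

Request:
{"op": "carry_out", "data": {"motion": [[[-0.0013, -0.036, 0, 0, 0, 0], [-0.0013, -0.034, 0, 0, 0, 0], [-0.0013, -0.025, 0, 0, 0, 0], [-0.0013, -0.0179, 0, 0, 0, 0], [0, 0, 0, 0, 0, 0], [0, 0, 0, 0, 0, 0], [0, 0, 0, 0, 0, 0], [0, 0, 0, 0, 0, 0]]]}}

```text
t: 48.5
position: [483.0, -46.6, 174.0]
orientation: [180.0, -0.1, 174.8]
ft_force: [0.1, -0.4, -1.6]
grip_width: 0.183
grasp_force: 6.0
```

```bash
python3 - <<'E'
from h import *
s=arm.get_state();W=cloud(shot('side'));print(s['position'].round(1),s['orientation'].round(1))
held(W,s)
E
```

```text
[483.  -46.6 174. ] [ 1.800e+02 -1.000e-01  1.748e+02]
114 4 [485.  -43.5] [480. -47.] [490. -41.]
120 6 [483.4 -43.7] [478. -48.] [490. -40.]
126 6 [483.  -41.3] [478. -42.] [487. -40.]
132 5 [483.7 -41.3] [479. -44.] [488. -38.]
138 7 [484.2 -41.8] [479. -44.] [489. -40.]
144 8 [484.3 -42.9] [478. -45.] [489. -40.]
150 6 [483.7 -43. ] [478. -46.] [489. -40.]
156 8 [483.9 -42.7] [478. -47.] [490. -39.]
162 7 [485.3 -42. ] [482. -45.] [488. -40.]
192 3 [474.7 -49.1] [474. -58.] [476. -35.]
```

Request:
{"op": "carry_out", "data": {"motion": [[[0.0003, -0.0003, -0.008, 0, 0, 0], [0, 0, -0.01, 0, 0, 0], [0, 0, -0.01, 0, 0, 0], [0, 0, -0.008, 0, 0, 0], [0, 0, -0.005, 0, 0, 0], [0, 0, -0.004, 0, 0, 0], [0, 0, -0.003, 0, 0, 0], [0, 0, 0, 0, 0, 0]]]}}

```text
t: 49.22
position: [483.2, -48.6, 126.0]
orientation: [-180.0, -0.0, 174.7]
ft_force: [0.6, -0.3, 0.1]
grip_width: 0.18
grasp_force: 6.0
```

Request:
{"op": "carry_out", "data": {"motion": [[[0, 0, -0.003, 0, 0, 0], [0, 0, -0.003, 0, 0, 0], [0, 0, -0.002, 0, 0, 0], [0, 0, 0, 0, 0, 0]]]}}

```text
t: 49.55
position: [483.2, -48.6, 118.2]
orientation: [180.0, -0.0, 174.7]
ft_force: [-0.9, 0.1, -0.5]
grip_width: 0.18
grasp_force: 6.0
```

Request:
{"op": "carry_out", "data": {"motion": [[[0, 0, -0.004, 0, 0, 0], [0, 0, -0.004, 0, 0, 0], [0, 0, -0.004, 0, 0, 0], [0, 0, -0.004, 0, 0, 0], [0, 0, -0.002, 0, 0, 0], [0, 0, 0, 0, 0, 0]]]}}

```text
t: 50.05
position: [483.2, -48.7, 99.9]
orientation: [-180.0, -0.0, 174.7]
ft_force: [-0.1, 0.5, -0.0]
grip_width: 0.178
grasp_force: 6.0
```

Request:
{"op": "carry_out", "data": {"motion": [[[0, 0, -0.004, 0, 0, 0], [0, 0, -0.004, 0, 0, 0], [0, 0, -0.004, 0, 0, 0], [0, 0, -0.002, 0, 0, 0], [0, 0, 0, 0, 0, 0]]]}}

```text
t: 50.47
position: [483.3, -48.7, 85.9]
orientation: [-180.0, -0.0, 174.7]
ft_force: [-0.3, -0.0, -0.0]
grip_width: 0.178
grasp_force: 6.0
```

Request:
{"op": "carry_out", "data": {"motion": [[[0, 0, -0.004, 0, 0, 0], [0, 0, -0.004, 0, 0, 0], [0, 0, -0.003, 0, 0, 0], [0, 0, -0.002, 0, 0, 0], [0, 0, 0, 0, 0, 0]]]}}

```text
t: 50.88
position: [483.2, -48.7, 73.0]
orientation: [-180.0, -0.0, 174.7]
ft_force: [-0.4, -0.0, -0.6]
grip_width: 0.178
grasp_force: 6.0
```

Request:
{"op": "carry_out", "data": {"motion": [[[0, 0, -0.0015, 0, 0, 0], [0, 0, -0.001, 0, 0, 0], [0, 0, 0, 0, 0, 0]]]}}

```text
t: 51.13
position: [483.3, -48.7, 70.9]
orientation: [180.0, -0.0, 174.7]
ft_force: [-1.7, 0.1, -1.2]
grip_width: 0.178
grasp_force: 6.0
```

Request:
{"op": "carry_out", "data": {"motion": [[[0, 0, -0.0005, 0, 0, 0], [0, 0, 0, 0, 0, 0], [0, 0, 0, 0, 0, 0], [0, 0, 0, 0, 0, 0], [0, 0, 0.005, 0, 0, 0], [0, 0, 0.02, 0, 0, 0], [0, 0, 0.025, 0, 0, 0], [0, 0, 0.025, 0, 0, 0]]], "jaw": 0.04}}

```text
t: 51.8
position: [483.0, -48.7, 146.4]
orientation: [-180.0, -0.1, 174.7]
ft_force: [-0.0, -0.3, -0.4]
grip_width: 0.426
grasp_force: 0.0
```

Request:
{"op": "carry_out", "data": {"motion": [[[0, 0, 0, 0, 0, 0], [0, 0, 0, 0, 0, 0], [0, 0, 0, 0, 0, 0], [0, 0, 0, 0, 0, 0]]]}}

```text
t: 52.13
position: [482.6, -48.6, 144.7]
orientation: [-180.0, -0.1, 174.7]
ft_force: [-0.2, -0.9, -0.3]
grip_width: 0.425
grasp_force: 0.0
```

```bash
python3 - <<'E'
from h import *
caps()
for c in('top','side'):
    W=cloud(shot(c,c+'7.png'))
    L=box(W,(640,90),(-16,140),(36,50));print(c,'lid',rect(L))
    H=box(W,(629,80),(-16,60),(62,80));print('handle',rect(H),len(H),H.mean(0).round(1))
    for n,x,y,z in(('c1',462,-276,124),('c2',462,-276,98),('c0',462,-276,72)):
        P=box(W,(x,60),(y,60),(z-5,z+5))
        if len(P)>2: print(n,ring(P,31),P.min(0).round(),P.max(0).round())
E
```

```text
[482.6 -48.6 144.6]
rack [468.2 282.9 131.6  56.3  77.1 207. ]
cap [442.4  44.7  89.9] 25
placed side
-23 -46 29 [89.1 92.7]
-23 46 34 [89.4 91.3]
23 -46 26 [89.8 93. ]
23 46 34 [89.4 92. ]
top lid [ 662.8  -25.8  160.1  121.6   84.6 1915. ]
handle [662.4 -25.8  13.9  83.9  84.4 134. ] 134 [661.6 -25.7  70.8]
c1 [ 462.3 -276.7   30.    69. ] [ 432. -307.  119.] [ 493. -248.  128.]
c2 [ 460.5 -272.9   30.    55. ] [ 433. -305.   93.] [ 487. -246.  103.]
c0 [ 477.3 -264.2   30.    72. ] [ 434. -299.   68.] [ 492. -247.   77.]
side lid [ 663.9  -23.4  165.1  120.5   84.7 1339. ]
handle [663.9 -22.6  16.7  83.9  85.7 147. ] 147 [663.  -20.3  69.7]
c2 [ 463.5 -276.2   30.     5. ] [ 433. -274.   96.] [ 442. -254.  100.]
c0 [ 463.3 -274.5   30.     3. ] [ 433. -286.   71.] [ 492. -260.   72.]
```

View pics/side7.png

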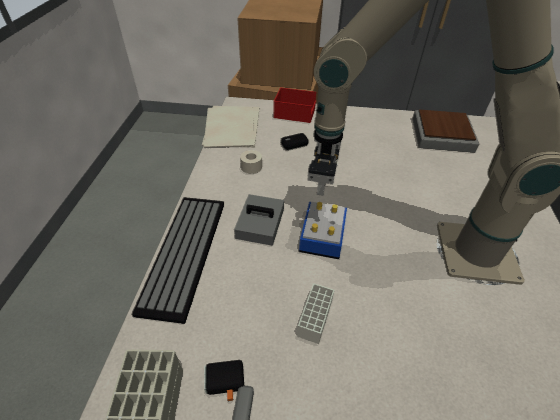

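All four tubes are home (caps at (319,206)…(331,230)); the lid was knocked about 35 mm away in +x (now at (260,219)), still flat. Going to its new place.

Request:
{"op": "carry_out", "data": {"motion": [[[0.015, 0.002, 0, 0, 0, 0], [0.026, 0.004, 0, 0, 0, 0], [0.031, 0.004, 0, 0, 0, 0], [0.032, 0.004, 0, 0, 0, 0], [0.031, 0.004, 0, 0, 0, 0], [0.026, 0.004, 0, 0, 0, 0], [0.0195, 0.0033, 0, 0, 0, 0], [0, 0, 0, 0, 0, 0]]]}}

```text
t: 53.0
position: [667.4, -21.9, 144.3]
orientation: [179.9, 0.1, 174.8]
ft_force: [-0.0, 0.2, -0.5]
grip_width: 0.424
grasp_force: 0.0
```

Request:
{"op": "carry_out", "data": {"motion": [[[0, 0, -0.01, 0, 0, 0], [0, 0, -0.015, 0, 0, 0], [0, 0, -0.015, 0, 0, 0], [0, 0, -0.01, 0, 0, 0], [0, 0, -0.01, 0, 0, 0], [0, 0, 0, 0, 0, 0], [0, 0, 0, 0, 0, 0], [0, 0, 0, 0, 0, 0]]]}}

```text
t: 53.67
position: [664.2, -23.5, 86.1]
orientation: [180.0, 0.0, 174.7]
ft_force: [-0.1, -0.5, 1.0]
grip_width: 0.425
grasp_force: 0.0
```

Request:
{"op": "carry_out", "data": {"motion": [[[0, 0, -0.01, 0, 0, 0], [0, 0, -0.01, 0, 0, 0], [0, 0, -0.01, 0, 0, 0], [0, 0, -0.006, 0, 0, 0], [0, 0, -0.0025, 0, 0, 0], [0, 0, 0, 0, 0, 0], [0, 0, 0, 0, 0, 0]]]}}

```text
t: 54.25
position: [664.0, -23.4, 46.8]
orientation: [-180.0, -0.0, 174.7]
ft_force: [0.6, 0.2, -0.4]
grip_width: 0.426
grasp_force: 0.0
```

Request:
{"op": "carry_out", "data": {"motion": [[[0, 0, 0, 0, 0, 0], [0, 0, 0, 0, 0, 0], [0, 0, 0, 0, 0, 0], [0, 0, 0, 0, 0, 0], [0, 0, 0, 0, 0, 0], [0, 0, 0, 0, 0, 0], [0, 0, 0, 0, 0, 0], [0, 0, 0, 0, 0, 0]]], "jaw": 0.0, "grip_force": 40}}

```text
t: 54.92
position: [664.1, -23.3, 47.3]
orientation: [180.0, 0.0, 174.7]
ft_force: [-0.4, -0.1, 2.4]
grip_width: 0.139
grasp_force: 40.0
```

Request:
{"op": "carry_out", "data": {"motion": [[[0, 0, 0.004, 0, 0, 0], [0, 0, 0.01, 0, 0, 0], [0, 0, 0.02, 0, 0, 0], [0, 0, 0.025, 0, 0, 0], [0, 0, 0.025, 0, 0, 0], [0, 0, 0.025, 0, 0, 0], [0, 0, 0.012, 0, 0, 0], [0, 0, 0, 0, 0, 0]]]}}

```text
t: 55.58
position: [666.0, -23.6, 171.4]
orientation: [180.0, 0.3, 174.7]
ft_force: [0.9, -1.2, -4.3]
grip_width: 0.144
grasp_force: 40.0
```

Request:
{"op": "carry_out", "data": {"motion": [[[0, 0, 0.01, 0, 0, 0], [0, 0, 0, 0, 0, 0], [0, 0, 0, 0, 0, 0], [0, 0, 0, 0, 0, 0]]]}}

```text
t: 55.92
position: [663.1, -23.3, 176.6]
orientation: [-180.0, -0.1, 174.7]
ft_force: [-0.2, 0.4, -4.1]
grip_width: 0.141
grasp_force: 40.0
```

```bash
python3 - <<'E'
from h import *
s=arm.get_state();W=cloud(shot('side'));print(s['position'].round(1),s['orientation'].round(1),s['ft_force'].round(1),s['ft_torque'].round(2))
L=box(W,(663,110),(-23,140),(160,195));z=np.median(L[:,2]);L=L[abs(L[:,2]-z)<8];print('lid',rect(L),z)
A=np.c_[L[:,:2]-L[:,:2].mean(0),np.ones(len(L))];print('tilt',np.linalg.lstsq(A,L[:,2],rcond=None)[0])
E
```

```text
[663.1 -23.3 176.6] [-1.800e+02 -1.000e-01  1.747e+02] [-0.2  0.4 -4.1] [0.   0.02 0.03]
lid [ 662.9  -23.4  164.3  121.4   84.5 1259. ] 173.0366056768742
tilt [-3.42129543e-05 -8.35475952e-03  1.72839179e+02]
```

Request:
{"op": "carry_out", "data": {"motion": [[[-0.012, 0.001, 0, 0, 0, 0], [-0.026, 0.003, 0, 0, 0, 0], [-0.032, 0.004, 0, 0, 0, 0], [-0.034, 0.004, 0, 0, 0, 0], [-0.034, 0.004, 0, 0, 0, 0], [-0.03, 0.004, 0, 0, 0, 0], [-0.02, 0.002, 0, 0, 0, 0], [-0.0105, 0.0006, 0, 0, 0, 0]]]}}

```text
t: 56.63
position: [461.4, -0.4, 177.5]
orientation: [-180.0, -0.2, 174.7]
ft_force: [-0.0, 0.0, -3.8]
grip_width: 0.141
grasp_force: 40.0
```

Request:
{"op": "carry_out", "data": {"motion": [[[0, 0, 0, 0, 0, 0], [0, 0, 0, 0, 0, 0], [0, 0, 0, 0, 0, 0], [0, 0, 0, 0, 0, 0], [0, 0, 0, 0, 0, 0], [0, 0, 0, 0, 0, 0], [0, 0, 0, 0, 0, 0], [0, 0, 0, 0, 0, 0]]]}}

```text
t: 57.3
position: [465.6, -0.8, 177.9]
orientation: [-180.0, -0.0, 174.7]
ft_force: [0.5, -0.4, -3.8]
grip_width: 0.143
grasp_force: 40.0
```

```bash
python3 - <<'E'
from h import *
s=arm.get_state();W=cloud(shot('side'));print(s['position'].round(1),s['orientation'].round(1))
L=box(W,(464,110),(0,140),(160,195));z=np.median(L[:,2]);L=L[abs(L[:,2]-z)<8];print('lid',rect(L),z)
J=box(W,(464,90),(0,110),(20,64));print('jacket',rect(J))
E
```

```text
[465.6  -0.8 177.9] [-180.    -0.   174.7]
lid [ 4.656e+02 -7.000e-01  1.649e+02  1.201e+02  8.490e+01  1.280e+03] 174.3133933734281
jacket [468.8  47.7  69.1 121.2  86.1 577. ]
```

Request:
{"op": "carry_out", "data": {"motion": [[[-0.0008, 0, -0.006, 0, 0, 0], [0, 0, -0.01, 0, 0, 0], [0, 0, -0.01, 0, 0, 0], [0, 0, -0.01, 0, 0, 0], [0, 0, -0.01, 0, 0, 0], [0, 0, -0.008, 0, 0, 0], [0, 0, -0.004, 0, 0, 0], [0, 0, 0, 0, 0, 0]]]}}

```text
t: 58.02
position: [464.0, -0.8, 119.1]
orientation: [-180.0, -0.1, 174.7]
ft_force: [-0.9, -0.6, -3.6]
grip_width: 0.146
grasp_force: 40.0
```

Request:
{"op": "carry_out", "data": {"motion": [[[0, 0, -0.002, 0, 0, 0], [0, 0, -0.002, 0, 0, 0], [0, 0, -0.001, 0, 0, 0], [0, 0, 0, 0, 0, 0], [0, 0, 0, 0, 0, 0]]]}}

```text
t: 58.43
position: [464.8, -0.8, 115.2]
orientation: [180.0, 0.0, 174.7]
ft_force: [-0.3, -0.0, -4.1]
grip_width: 0.144
grasp_force: 40.0
```

Skirt at ~68 mm, just above the block top.

Request:
{"op": "carry_out", "data": {"motion": [[[0, 0, -0.001, 0, 0, 0], [0, 0, -0.001, 0, 0, 0], [0, 0, -0.001, 0, 0, 0], [0, 0, -0.001, 0, 0, 0], [0, 0, 0, 0, 0, 0], [0, 0, 0, 0, 0, 0]]]}}

```text
t: 58.93
position: [464.6, -0.8, 110.9]
orientation: [-180.0, -0.0, 174.7]
ft_force: [0.2, -0.7, -4.2]
grip_width: 0.145
grasp_force: 40.0
```

Request:
{"op": "carry_out", "data": {"motion": [[[0, 0, -0.001, 0, 0, 0], [0, 0, -0.001, 0, 0, 0], [0, 0, -0.001, 0, 0, 0], [0, 0, -0.001, 0, 0, 0], [0, 0, 0, 0, 0, 0], [0, 0, 0, 0, 0, 0]]]}}

```text
t: 59.43
position: [464.5, -0.8, 106.9]
orientation: [-180.0, -0.0, 174.7]
ft_force: [-0.1, -0.1, -4.1]
grip_width: 0.147
grasp_force: 40.0
```

Request:
{"op": "carry_out", "data": {"motion": [[[0, 0, -0.001, 0, 0, 0], [0, 0, -0.0007, 0, 0, 0], [0, 0, 0, 0, 0, 0], [0, 0, 0, 0, 0, 0]]]}}

```text
t: 59.77
position: [464.6, -0.8, 105.3]
orientation: [180.0, -0.0, 174.7]
ft_force: [-0.1, 1.2, -4.0]
grip_width: 0.144
grasp_force: 40.0
```

Request:
{"op": "carry_out", "data": {"motion": [[[0, 0, -0.0005, 0, 0, 0], [0, 0, 0, 0, 0, 0]]]}}

```text
t: 59.93
position: [464.7, -0.8, 105.2]
orientation: [180.0, 0.0, 174.7]
ft_force: [-1.6, 0.6, 3.3]
grip_width: 0.142
grasp_force: 40.0
```

Seated (contact force). Release, retreat, verify.

Request:
{"op": "carry_out", "data": {"motion": [[[0, 0, 0, 0, 0, 0], [0, 0, 0, 0, 0, 0], [0, 0, 0, 0, 0, 0], [0, 0, 0, 0, 0, 0], [0, 0, 0.01, 0, 0, 0], [0, 0, 0.02, 0, 0, 0], [0, 0, 0.03, 0, 0, 0], [0, 0, 0.03, 0, 0, 0]]], "jaw": 0.035}}

```text
t: 60.6
position: [463.9, -0.8, 195.3]
orientation: [-180.0, -0.1, 174.7]
ft_force: [0.1, -0.5, 1.1]
grip_width: 0.373
grasp_force: 0.0
```

Request:
{"op": "carry_out", "data": {"motion": [[[0, 0.02, 0.02, 0, 0, 0], [0, 0.03, 0.01, 0, 0, 0], [0, 0.035, 0, 0, 0, 0], [0, 0.035, 0, 0, 0, 0], [0, 0.035, 0, 0, 0, 0], [0, 0.03, 0, 0, 0, 0], [0, 0.02, 0, 0, 0, 0], [0, 0, 0, 0, 0, 0]]]}}

```text
t: 61.27
position: [464.0, 209.9, 224.6]
orientation: [179.8, -0.0, 175.1]
ft_force: [0.4, 0.9, -0.2]
grip_width: 0.37
grasp_force: 0.0
```

```bash
python3 - <<'E'
from h import *
for c in('top','side'):
    W=cloud(shot(c,c+'9.png'))
    L=box(W,(464,110),(0,110),(92,110));print(c,'lid',rect(L),np.median(L[:,2]))
    A=np.c_[L[:,:2]-L[:,:2].mean(0),np.ones(len(L))];print('tilt',np.linalg.lstsq(A,L[:,2],rcond=None)[0])
    for n,x,y,z in(('c1',462,-276,124),('c2',462,-276,98),('c0',462,-276,72)):
        P=box(W,(x,60),(y,60),(z-5,z+5))
        if len(P)>2: print(n,ring(P,31),P.min(0).round(),P.max(0).round())
    print('rack',rect(box(W,(468,100),(282,110),(48,60))))
    for q in('mouse','labels','scanner'):print(q,[np.round(d['position']) for d in tip_of(c,q)][:1])
print(arm.get_state()['t'])
E
```

```text
top lid [ 463.3   -3.4  160.2  120.2   84.6 2230. ] 101.25726966216676
tilt [6.29550879e-04 1.92198136e-03 1.01248380e+02]
c1 [ 462.1 -276.4   30.    63. ] [ 432. -307.  119.] [ 493. -248.  129.]
c2 [ 462.4 -272.    30.    55. ] [ 433. -303.   93.] [ 489. -246.  103.]
c0 [ 440.2 -283.4   30.    81. ] [ 434. -300.   67.] [ 491. -247.   77.]
rack [431.3 236.2  22.4   5.9  88.2  13. ]
mouse []
labels [array([ 743., -298.,   -4.])]
scanner [array([637., 462.,  -0.])]
side lid [465.   -0.7 163.9 119.9  84.3 369. ] 101.52943885458916
tilt [ 2.30636690e-02 -2.00796158e-02  1.01162714e+02]
rack [469.3 284.4 131.6  57.   77.2 332. ]
mouse [array([ 596., -464.,    2.])]
labels [array([ 739., -299.,    5.])]
scanner [array([464.,  -0.,   1.])]
61.6667
```

View pics/side9.png

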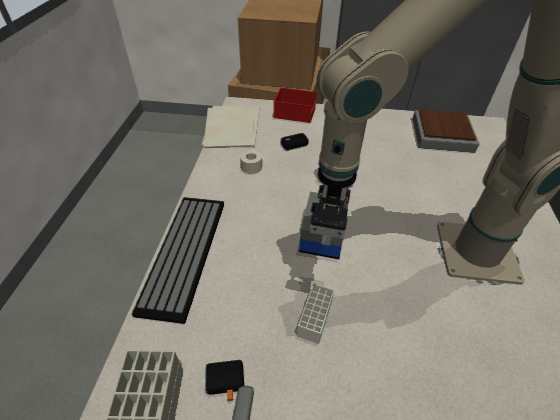

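The lid sits level at its original height and pose, the cup stack is aligned, the rack is empty at (316,313), and the gripper is clear of everything. Handing in.

```bash
python3 -c "
from station import arm
print(arm.finish_job())"
```

```text
the job is handed in; nothing more can be done
None
```

I nested both cups in cup0, lowered all four tubes fully home in their own wells, put the lid back on level and seated, and handed the job in; the hand-in reported no verdict.

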